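Pack the chill case and clip its lid on

TASK

Pack the blue chill case: tip the small gold tins (4 cm across) off the steel scoop tray into it, put in any small gold tin that stands loose on the table too, and stand the empty tray back upright on the table. Then close the case: hook the lip of the white lid, tilted, under the ledge at the back of the case, swing the lid down, and press its front down at the grey marks until both orange tabs have clicked under the ledge on the front wall. Leave the jar, the label roll and the large gold tin behind where they are.

Things in the scene. Friction and masses are not known exactly. Their poses are not given: they have to be found in the camera images.
- case: Blue open-topped case, fixed to the table, about 150 (x) x 130 mm (y) outside. Origin: centre of its underside, on the table; z up, x from its clip side (front, nearer the robot) to its hook side (back). Inside: x -65 to +65, y -60 to +60 mm, floor at z 5. Front and side walls are 5 mm thick; their top, the rim, is at z 65.
- case_slot (a point): Middle of the slot at the case's back: x 66, y 0, z 69.5 mm in the case's frame; its axes are the case's. A 6 mm thick ledge overhangs at z 75.5 to 81.5 mm from x 60 to 77, over the whole width; the slot under it, z 65 to 75.5, is open to the front and closed behind by a stop at x 72.
- clip_ledge (a point): Middle of the clip ledge outside the case's front wall (outer face x -70 mm): x -73, y 0, z 60 in the case's frame. The ledge runs the whole width, stands out to x -76, is rounded on top (z 63) and flat below at z 57. The tabs' noses catch under it.
- lid: White lid, loose, 110 g. Origin: on the plate's underside, 33 mm below the grip bar's centre; z out of its top, x towards the lip. Plate x -82 to +57, y -65 to +65 mm, 6 thick. Off the case it stands on its tabs and lip, tilted about 9 degrees, lip low. Closed: origin at x 0 (play 3 mm), y 0, z 65 of the case, axes along the case's.
- lid_grip (a point): Centre of the lid's blue grip bar; lid's axes. The bar lies along y: 66 mm long, 14 thick (along x), 18 high, with 18 mm of air between it and the plate (end posts 8 mm). A fin under the plate (80 wide, front face x -64, 18 mm deep, foot tapered back) drops inside the case's front wall. Closed: 98 mm above the table, over the case's centre.
- lid_lip (a point): Middle of the tip of the lid's lip (110 wide, 5 mm thick, reaches 12 beyond the plate); lid's axes. 69 mm along x from the grip and 30.5 below it. Closed: x 66 to 72, z 67.5 mm of the case. Hook it with the lid tilted 10 to 15 degrees, lip low (below about 8 tabs and fin foul the rim). Swung down, the tabs rest on the clip ledge, front about 14 mm high, until pressed.
- pad_left (a point): Grey round press mark on the lid's top at its front corner on the lid's +y side (lid x -72, y +40, z 6 mm), above the left orange tab, which hangs 22 mm below the plate at x -79. Press straight down here, about 14 mm: the force rises to 8 to 15 N, drops as the tabs catch, then the lid sits hard on the rim. One corner may bring down both. Closed: 71 mm above the table.
- pad_right (a point): The same at the lid's -y side (y -40), above the right tab.
- tab_left (a joint): How far the left sprung orange tab is pushed outward (m): about 0 at rest, rises to about 0.005 as it rides over the clip ledge, drops back below 0.0035 when it has caught. Spring about 1900 N/m.
- tab_right (a joint): The same for the right tab.
- tray_grip (a point): Centre of the black bridge handle of the steel scoop tray (loose, 220 g), midway along it, 52 mm above its underside. Axes are the tray's: z up, x towards its open end. The bar lies along y: 68 mm long, 12 thick (along x), 18 high; the tins pass under it.
- tray_mouth (a point): Middle of the tray's open end, on its floor: 75 mm along x from the handle and 49 mm below it. Tray's axes.
- tray: The scoop tray: origin at the centre of its underside; z up, x to its open end. A channel 150 mm long, 54 wide inside, 60 outside (68 at the handle posts), floor 3, walls 17 mm high, closed at the -x end. The tins on it start to slide at about 17 to 25 degrees of tilt.
- tin_1_mid (a point): Small gold tin, 40 mm across, 16 mm high, 35 g; its centre. Starts on the tray. None when this start has no such tin.
- tin_2_mid (a point): Small gold tin, 40 mm across, 16 mm high, 35 g; its centre. Starts on the tray. None when this start has no such tin.
- tin_3_mid (a point): Small gold tin, 40 mm across, 16 mm high, 35 g; its centre. Starts on the tray. None when this start has no such tin.
- tin_4_mid (a point): Small gold tin, 40 mm across, 16 mm high, 35 g; its centre. Starts loose on the table. None when this start has no such tin.
- tin_5_mid (a point): Small gold tin, 40 mm across, 16 mm high, 35 g; its centre. Starts loose on the table. None when this start has no such tin.
- jar: White jar with an orange screw lid, 69 mm wide, 75 mm high; origin at the centre of its underside. Leave it alone.
- roll: Roll of white labels lying flat, 83 mm wide, 40 mm high; origin at the centre of its underside. Leave it alone.
- tin_stack: Large closed gold tin, 66 mm wide, 22 mm high; origin at the centre of its underside. Leave it alone.

How it is judged:
By the outcome, as a careful person would: the job done as asked, in the order asked, and still so for the second after the job is handed in, with the robot touching nothing.
Of tin_1, tin_2, tin_3, tin_4, tin_5 only 4 to 5 are there at a start; the rules pass over those that are not, and their reading is None.
At some moment in a run one of lid, tray may be knocked a few centimetres aside while the robot is not near it.
It also fails if it takes over 192 s, if anything falls off the work surface, if the arm or the gripper's body presses on something with over 40 N, if the wrist force passes 120 N, or if a joint passes its speed limit or range.

ROBOT

A 6-joint arm with a two-finger parallel gripper is mounted at the origin on the work surface; the furniture and walls round the work are solid. World frame = base frame: x ahead of the robot, y to its left, z up, the work surface at z = 0. Lengths are in m, angles in rad, forces in N, time in s.
With the tool pointing down it reaches from about 0.35 to 0.775 m from the base axis. Payload 5.5 kg.
Tool frame: the origin (TCP) lies between the finger pads; the fingertips stand 22 mm ahead of it and the grasp point (between the pads) lies 3 mm ahead of it (env.finger_overhang is the distance from the TCP to the fingertips, in m); y points along the fingers, x is the direction in which the jaws open and shut, and the axes are right-handed (so a half turn about y gives the same grasp; the last joint's range is limited). The gripper opens to 85 mm and grips with 20 to 120 N. Pads are 22 mm wide; open, the fingers measure 114 mm over their backs; the gripper's body (76 mm by 85 mm) begins 54 mm behind the grasp point. The pads swing forward as they close: fully open they stand 13 mm farther back than shut.
Start: joints at [1.098, 0.313, 0.046, 1.304, 0, 1.431], TCP at [0.188, 0.543, 0.253] pointing down, gripper open.
Joint ranges: [-2.76, 2.76], [-0.86, 1.69], [-1.03, 1.26], [-2.2, 2.34], [-1.47, 1.5], [-3.14, 3.14]. Speed limits (rad/s): [2.57, 2.57, 3.14, 3.14, 3.14, 3.14].

INTERFACE

Orientations are given as a unit quaternion [w, x, y, z].
In Python, from workcell import monitor, cams, job, env gives the robot as it stands.
- The arm moves only by the tool drive_tool, never from a script. Its argument "plan" is text: rows parted by semicolons, each of 7 numbers parted by spaces: the opening, from -1 (shut) to 1 (fully open), then the shift along the tool's x, y, z in mm, then the turn, a rotation vector about the tool's x, y, z in degrees. In form: gripper x y z rx ry rz; .... A call has 1 to 8 rows; each row shifts and turns the pose as measured when the row begins, along the tool's axes as they then stand; what a row does not reach is not made up. A row lasts 1/8 s, in which the tool goes at most 62.5 mm and 10.7 degrees, less where a joint would pass 70% of its speed; a pose out of reach is approached as far as the arm can. A call is refused whole if a number of a shift passes 62.5 or a number of a turn 10.7, either way. A call with a gripper value outside its range is refused whole. The fingers move at their own pace and stop on an object; "grip_force" is the grip in N (left out, the last holds). Time passes only in rows, so rows that do not move let the fingers close. It gives the time, the measured TCP pose, the force and the opening at its end, in the units of the state.
- monitor.get_state(): the state, without advancing time (a new reading comes with each control period).
- cams.read_camera(name): name is "side" or "top"; returns (picture, depth): 480x640x3 uint8, red, green, blue; 480x640 float32, m along the optical axis (not along the pixel's ray), 0 where there is no reading.
- cams.calibration(name): a dict with "fx", "fy", "cx", "cy" (pixels), "R" (3x3) and "t" (3): a world point X has camera coordinates R X + t. Camera axes: x right, y down, z forward; pixel columns grow to the right and rows downward; lengths in m; the calibration is good to about 2 mm. A picture is of the moment at which its call begins. calibration takes no time and is no camera call.
- job.hand_in(): hands the job in, once; it reports no verdict.
The state is a dict: "clock": time; "joint_pos": joint angles; "qvel": joint speeds; "tau": joint torques, N m; "tcp_pos": TCP position; "orientation": TCP orientation; "wrist_force": force on the tool from outside, world axes, zero at the start; "ft_torque": the same for the moment, N m; "finger_gap": finger opening in m.
Only numpy, scipy, OpenCV 4.12 (cv2) and the standard library are available. Lean on these libraries where they do the work, as an engineer would, in place of code of your own. Each camera call takes 0.05 s, during which the arm holds its last target.

## Working session

There is one attempt and no reset: what is moved stays moved. The work goes in short steps, Python scripts to look and compute and a tool call to move; the robot and the scene stay as the last step left them, time stands still between calls to the robot, and variables do not carry over. Pictures are saved under pics/ and viewed, and the job is handed in when it is done.

Besides the shell and the picture viewer there is one more tool, called as a command line: name --argument value ..., lists and objects as JSON in quotes. drive_tool: Moves the arm, as the interface text tells. Its arguments: {"type":"object","properties":{"plan":{"type":"string"},"grip_force":{"type":"number"}},"required":["plan"]}

```bash
ls; mkdir -p pics; cat > h.py <<'E'
import numpy as np, cv2
from workcell import monitor, cams, job, env
from scipy.spatial.transform import Rotation as R
def snap(n,f):
    p,d=cams.read_camera(n); cv2.imwrite(f'pics/{f}.png',p[:,:,::-1]); np.savez(f'pics/{f}.npz',p=p,d=d); return p,d
def world(n,d):
    c=cams.calibration(n); h,w=d.shape
    u,v=np.meshgrid(np.arange(w),np.arange(h))
    X=np.stack([(u-c['cx'])/c['fx']*d,(v-c['cy'])/c['fy']*d,d],-1)
    W=(X-np.array(c['t']))@np.array(c['R'])
    W[d==0]=np.nan
    return W
def st():
    s=monitor.get_state(); q=np.array(s['orientation']); return s,np.array(s['tcp_pos']),R.from_quat(q[[1,2,3,0]]).as_matrix()
E
python3 - <<'E'
from h import *
s,p,M=st(); print(s); print(M.round(3)); print(env.finger_overhang)
for n in('top','side'):
    snap(n,n+'0'); c=cams.calibration(n); print(n,c)
E
```

```text
pics
{'clock': 0.0, 'joint_pos': array([1.09838669e+00, 3.14026429e-01, 4.49442998e-02, 1.30359478e+00,
       1.08816455e-05, 1.43122960e+00]), 'qvel': array([ 1.24729943e-03, -3.99580864e-05,  8.24584526e-04,  5.40329911e-04,
       -4.63073997e-04,  4.01677412e-04]), 'tau': array([ 1.58782004e-04, -4.80631471e+01,  2.98530489e+01,  1.94057106e-02,
       -7.86257579e-05,  5.97878994e-06]), 'tcp_pos': array([0.18763597, 0.54301091, 0.25237985]), 'orientation': array([-0.57561557,  0.57622211,  0.40967289, -0.41085631]), 'wrist_force': array([-0.06256741,  0.00082652,  0.29683136]), 'ft_torque': array([-0.03430279,  0.03207899, -0.02909527]), 'finger_gap': 0.08519166715308393}
[[ 0.327 -0.001 -0.945]
 [ 0.945 -0.002  0.327]
 [-0.002 -1.     0.   ]]
0.022
top {'fx': 436.18233472818633, 'fy': 436.18233472818633, 'cx': 317.94726935329675, 'cy': 238.77188075279938, 'R': array([[-0.02646088, -0.9992788 ,  0.02723425],
       [-0.98697512,  0.02179107, -0.15939026],
       [ 0.15868184, -0.03109714, -0.98683993]]), 't': array([-0.16928977,  0.57864326,  0.83105968])}
side {'fx': 591.1923957296815, 'fy': 591.1923957296815, 'cx': 312.4749086661477, 'cy': 231.3206112066818, 'R': array([[ 0.97080081, -0.23962007, -0.01131422],
       [-0.13744478, -0.5169518 , -0.84490814],
       [ 0.19660804,  0.82179259, -0.53479175]]), 't': array([-0.59869513,  0.02581024,  1.03170288])}
```

View pics/top0.png

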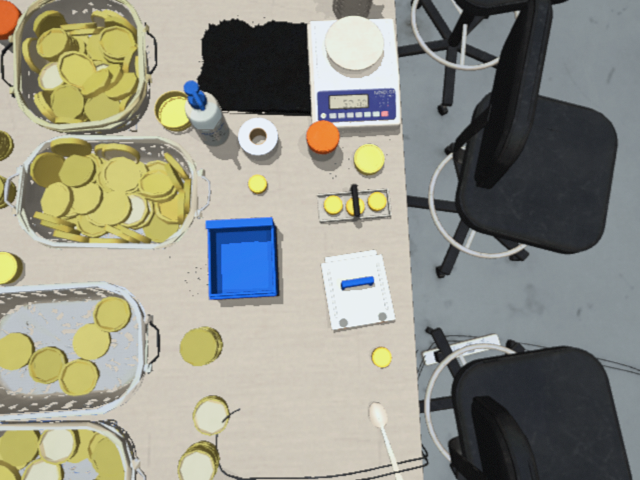

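View pics/side0.png

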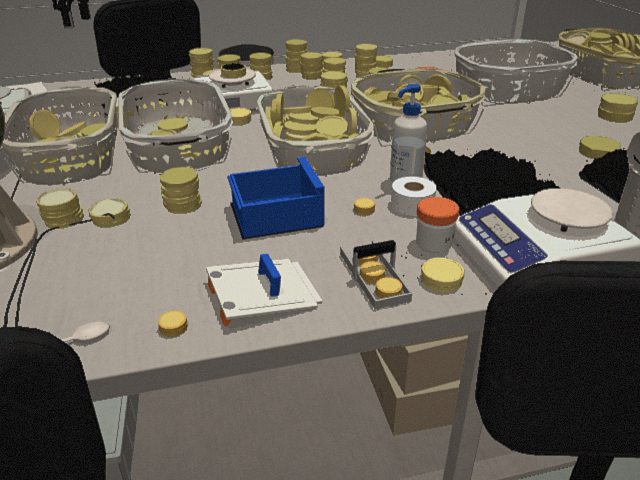

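```bash
python3 - <<'E'
from h import *
d=np.load('pics/top0.npz');W=world('top',d['d']);p=d['p']
pts={'tinA':(258,184),'tinB':(382,357),'t1':(333,205),'t2':(350,205),'t3':(377,201),'bar':(355,198),'grip':(358,283),'padL?':(344,323),'padR?':(381,317),'lidc':(355,265),'casefloor':(243,262),'rimleft':(209,270),'backledge':(240,224),'rimfront':(243,296),'rimright':(276,260),'jar':(323,137),'big':(369,159),'roll':(245,140),'table':(300,320)}
for k,(u,v) in pts.items(): print(k,np.nanmedian(W[v-1:v+2,u-1:u+2].reshape(-1,3),0).round(4))
hsv=cv2.cvtColor(p,cv2.COLOR_RGB2HSV)
def comp(mask,name):
    n,l,s,c=cv2.connectedComponentsWithStats(mask.astype(np.uint8))
    for i in range(1,n):
        if s[i,4]>40:
            P=W[l==i]; P=P[~np.isnan(P[:,0])]
            print(name,c[i].round(1),s[i],np.median(P,0).round(4), P.min(0).round(3),P.max(0).round(3))
roi=np.zeros(p.shape[:2],bool);roi[120:400,195:415]=1
h,s_,v=hsv[...,0],hsv[...,1],hsv[...,2]
comp(roi&(h>20)&(h<35)&(s_>110),'gold')
comp(roi&(h>100)&(h<125)&(s_>120),'blue')
comp(roi&(v<50),'dark')
z=W[...,2]
im=cv2.resize(p[100:400,190:420],None,fx=3,fy=3,interpolation=cv2.INTER_CUBIC)
im=im[:600] if 0 else cv2.resize(p[120:350,200:420],None,fx=2.5,fy=2.5)
cv2.imwrite('pics/z0.png',im[:,:,::-1])
E
```

```text
tinA [ 0.7002 -0.0599  0.0169]
tinB [ 0.3357 -0.3067  0.0167]
t1 [ 0.6505 -0.2181  0.0196]
t2 [ 0.6499 -0.2537  0.0196]
t3 [ 0.6579 -0.312   0.0185]
bar [ 0.6548 -0.2603  0.0594]
grip [ 0.4833 -0.2604  0.0512]
padL? [ 0.4054 -0.2315  0.0287]
padR? [ 0.4152 -0.3073  0.0279]
lidc [ 0.5233 -0.2605  0.0101]
casefloor [ 0.5357 -0.0266  0.0045]
rimleft [0.5151 0.0309 0.0632]
backledge [ 0.6016 -0.0317  0.0807]
rimfront [ 0.4632 -0.0348  0.0624]
rimright [ 0.537  -0.0961  0.0136]
jar [ 0.78   -0.1983  0.0736]
big [ 0.751  -0.2987  0.02  ]
roll [ 0.7898 -0.0357  0.04  ]
table [ 0.4131 -0.1432 -0.0013]
gold [369.  159.1] [354 145  30  30 481] [ 0.7508 -0.3009  0.0203] [ 0.719 -0.33  -0.   ] [ 0.783 -0.266  0.025]
gold [257.3 183.8] [248 175  19  19 277] [ 0.7009 -0.0578  0.0157] [ 0.683 -0.076  0.   ] [ 0.722 -0.038  0.02 ]
gold [376.5 201.1] [368 192  18  19 277] [ 0.6576 -0.3106  0.0187] [ 0.639 -0.332  0.004] [ 0.678 -0.292  0.023]
gold [332.8 204.6] [324 195  19  20 286] [ 0.6512 -0.2178  0.0186] [ 0.634 -0.239  0.001] [ 0.677 -0.199  0.023]
gold [350.  206.5] [346 198   9  18 113] [ 0.64
[... 251 characters left out ...]
.013 0.009] [0.403 0.056 0.068]
gold [381.1 356.8] [372 347  20  21 319] [ 0.336  -0.3055  0.0157] [ 0.314 -0.329 -0.004] [ 0.356 -0.287  0.02 ]
gold [212.8 397.7] [203 396  20   4  48] [0.2689 0.0292 0.018 ] [0.264 0.014 0.004] [0.272 0.049 0.027]
blue [241.9 258.1] [ 206  217   72   83 5407] [ 0.543  -0.0264  0.0056] [ 0.46  -0.098 -0.004] [0.615 0.035 0.086]
blue [357. 282.] [341 277  33  13 236] [ 0.4854 -0.2587  0.0508] [ 0.473 -0.292  0.026] [ 0.495 -0.226  0.056]
dark [355.  199.8] [351 185   9  32 143] [ 0.652  -0.2602  0.0605] [ 0.618 -0.267  0.053] [ 0.682 -0.253  0.065]
dark [411.  201.3] [408 196   7  11  69] [ 0.8321 -0.5675 -0.7007] [ 0.815 -0.582 -0.712] [ 0.853 -0.555 -0.692]
```

View pics/z0.png

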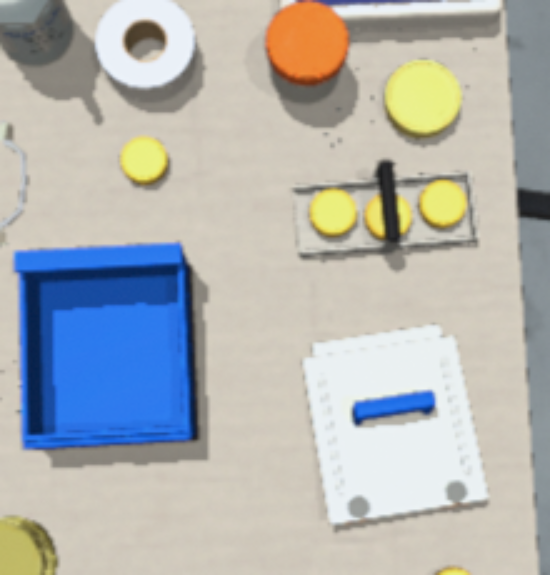

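```bash
cat > fit.py <<'E'
from h import *
def cloud(tag,what):
    # colored cloud both cams
    out=[]
    for n in('top','side'):
        d=np.load(f'pics/{n}{tag}.npz');W=world(n,d['d']);hsv=cv2.cvtColor(d['p'],cv2.COLOR_RGB2HSV)
        ok=~np.isnan(W[...,0]); out.append((n,W[ok],hsv[ok]))
    return out
def sel(W,lo,hi): return np.all((W>lo)&(W<hi),1)
def rect(P):
    r=cv2.minAreaRect((P[:,:2]*1000).astype(np.float32)); return r
E
python3 - <<'E'
from fit import *
for n,W,H in cloud('0',0):
    b=(H[:,0]>100)&(H[:,0]<128)&(H[:,1]>100)
    A=sel(W,[.4,-.14,.056],[.68,.08,.095])&b
    P=W[A]; print(n,'case rect',rect(P),len(P))
    L=sel(W,[.4,-.14,.074],[.68,.08,.095])&b; print(' ledge',rect(W[L]),np.median(W[L],0))
    # side walls: y-extents at mid x
    Rm=sel(W,[.4,-.14,.056],[.68,.08,.07])&b; print(' rim z med',np.median(W[Rm][:,2]))
    for x in(.48,.50,.52,.54,.56,.58):
        q=P[abs(P[:,0]-x)<.006]
        print(x,np.percentile(q[:,1],[1,99]).round(4) if len(q) else '')
    for y in(-.08,-.06,-.03,0,.02):
        q=P[abs(P[:,1]-y)<.006]
        print(y,np.percentile(q[:,0],[1,99]).round(4) if len(q) else '')
    # lid bar
    B=sel(W,[.42,-.34,.02],[.56,-.18,.09])&b; print(' bar',rect(W[B]),np.median(W[B],0),np.percentile(W[B][:,2],[2,98]))
    T=sel(W,[.42,-.34,.045],[.56,-.18,.09])&b; print(' bartop',rect(W[T]),W[T].mean(0))
    wht=(H[:,1]<40)&(H[:,2]>170)&sel(W,[.36,-.36,.002],[.6,-.15,.045])
    Q=W[wht]; c=Q.mean(0); 
    for _ in range(5):
        Am=np.c_[Q[:,:2],np.ones(len(Q))]; co=np.linalg.lstsq(Am,Q[:,2],rcond=None)[0]; r=Q[:,2]-Am@co; Q=Q[abs(r)<.004]
    print(' lidplane',co, len(Q),rect(Q))
    D=(H[:,2]<60)&sel(W,[.58,-.34,.035],[.72,-.18,.08]); print(' traybar',rect(W[D]),np.median(W[D],0),np.percentile(W[D][:,2],[2,98]))
E
```

```text
top case rect ((537.2938232421875, -30.579879760742188), (152.58657836914062, 129.3451690673828), 1.7040057182312012) 1308
 ledge ((605.0451049804688, -28.661163330078125), (16.971975326538086, 126.52767944335938), 1.806174635887146) [ 0.60454871 -0.02802504  0.08081175]
 rim z med 0.06331823933791628
0.48 [-0.0969  0.0307]
0.5 [-0.0954  0.0307]
0.52 [-0.0955  0.0331]
0.54 [-0.0951  0.0331]
0.56 [-0.094   0.0337]
0.58 [-0.0938  0.0339]
-0.08 [0.464  0.6145]
-0.06 [0.4625 0.6132]
-0.03 [0.4614 0.6117]
0 [0.4602 0.6109]
0.02 [0.4608 0.6108]
 bar ((484.7411804199219, -258.79248046875), (16.015235900878906, 65.68899536132812), 7.112871170043945) [ 0.48540627 -0.25868024  0.05083123] [0.03302108 0.05382487]
 bartop ((486.2084045410156, -258.6106262207031), (12.844629287719727, 65.71537017822266), 7.475654602050781) [ 0.48618889 -0.25835286  0.05102345]
 lidplane [-0.14379817 -0.02094763  0.07944691] 3797 ((497.481689453125, -259.4527587890625), (200.19842529296875, 209.2273712158203), 3.4659786224365234)
 traybar ((649.9381103515625, -260.7626037597656), (63.28707504272461, 11.56777954101
[... 563 characters left out ...]
31]
-0.03 [0.4605 0.6124]
0 [0.4609 0.6116]
0.02 [0.4598 0.6107]
 bar ((485.38671875, -262.533203125), (17.60007095336914, 66.91722106933594), 6.87747049331665) [ 0.48483471 -0.27330504  0.04735077] [0.02161863 0.05285008]
 bartop ((486.5076599121094, -261.882568359375), (15.078102111816406, 65.92203521728516), 7.112020969390869) [ 0.48586397 -0.26436884  0.05028782]
 lidplane [-0.15335157 -0.02147772  0.08409778] 3841 ((492.79669189453125, -275.8790283203125), (182.78915405273438, 180.124755859375), 10.833056449890137)
 traybar ((651.0208740234375, -263.10260009765625), (66.72553253173828, 13.234333038330078), 3.4869837760925293) [ 0.65109971 -0.26596857  0.05625969] [0.04509785 0.06177479]
```

```bash
cat > pl.py <<'E'
from h import *
from scipy.spatial.transform import Slerp
def Rt(yaw,tilt=0,pre=None):
    """tool pointing down, jaw x at yaw deg, then rotated by tilt deg about tool z"""
    c,s=np.cos(np.radians(yaw)),np.sin(np.radians(yaw))
    x=np.array([c,s,0]);y=np.array([0,0,-1.]);M=np.c_[x,y,np.cross(x,y)]
    return M@R.from_rotvec([0,0,np.radians(tilt)]).as_matrix()
def rows(tp,TM,g,mm=55,deg=9,n=None,verbose=True):
    s,p,M=st(); tp=np.array(tp)
    rv=R.from_matrix(M.T@TM).as_rotvec()
    if n is None: n=max(1,int(np.ceil(max(np.linalg.norm(tp-p)*1000/mm,np.degrees(np.linalg.norm(rv))/deg))))
    out=[];pc,Mc=p.copy(),M.copy()
    for i in range(n):
        f=1/(n-i)
        d=Mc.T@((tp-pc)*f)*1000; r=np.degrees(R.from_matrix(Mc.T@TM).as_rotvec()*f)
        d=d.round(1); r=r.round(1)+0.
        out.append(f"{g} "+" ".join(f"{v+0:g}" for v in d)+" "+" ".join(f"{v:g}" for v in r))
        pc=pc+Mc@d/1000; Mc=Mc@R.from_rotvec(np.radians(r)).as_matrix()
    if n>8: print('n',n)
    print(";".join(out[:8])); 
    if n>8: print('rest',";".join(out[8:]))
E
python3 -c "
from pl import *
rows([.6502,-.2615,.16],Rt(94),1)"
```

```text
n 17
1 -35.8 5.5 -41.2 0 -1.4 0;1 -36.8 5.5 -40.3 0 -1.4 0;1 -37.8 5.5 -39.4 0 -1.4 0;1 -38.8 5.5 -38.4 0 -1.3 0;1 -39.6 5.5 -37.6 0 -1.4 0;1 -40.5 5.5 -36.6 0 -1.3 0;1 -41.3 5.5 -35.6 0 -1.4 0;1 -42.2 5.5 -34.6 0 -1.3 0
rest 1 -43 5.5 -33.7 0 -1.4 0;1 -43.8 5.5 -32.6 0 -1.3 0;1 -44.5 5.5 -31.6 0 -1.4 0;1 -45.3 5.5 -30.5 0 -1.3 0;1 -46 5.5 -29.5 0 -1.4 0;1 -46.6 5.5 -28.3 0 -1.3 0;1 -47.3 5.4 -27.2 0 -1.4 0;1 -47.9 5.5 -26.1 0 -1.3 0;1 -48.6 5.4 -25 0 -1.4 -0.1
```

drive_tool --plan "1 -36 4 -41 0 -1.4 0;1 -37 4 -40 0 -1.4 0;1 -38 4 -39 0 -1.4 0;1 -39 4 -38 0 -1.4 0;1 -40 4 -38 0 -1.4 0;1 -41 4 -37 0 -1.4 0;1 -41 4 -36 0 -1.4 0;1 -42 4 -35 0 -1.4 0" --grip_force 70

```text
clock: 1.1
tcp_pos: [0.4112, 0.1565, 0.217]
orientation: [-0.529, 0.53, 0.467, -0.47]
wrist_force: [0.6, 0.4, 0.4]
finger_gap: 0.0852
```

drive_tool --plan "1 -43 4 -34 0 -1.4 0;1 -44 4 -33 0 -1.4 0;1 -45 4 -32 0 -1.4 0;1 -45 4 -31 0 -1.4 0;1 -46 4 -30 0 -1.4 0;1 -47 4 -28 0 -1.4 0;1 -47 4 -27 0 -1.4 0;1 -48 4 -26 0 -1.4 0"

```text
clock: 2.1
tcp_pos: [0.6438, -0.2309, 0.1812]
orientation: [0.481, -0.479, -0.518, 0.52]
wrist_force: [1.7, -0.1, -0.5]
finger_gap: 0.0854
```

```bash
python3 -c "
from pl import *
rows([.6502,-.2615,.15],Rt(94),1)"
```

```text
1 -31 31.1 -4.2 -0.3 0.5 0
```

drive_tool --plan "1 -31 31 -4 -0.3 0.5 0;1 0 0 0 0 0 0"

```text
clock: 2.35
tcp_pos: [0.6508, -0.2664, 0.1463]
orientation: [0.484, -0.483, -0.516, 0.516]
wrist_force: [-0.5, 0.5, -0.3]
finger_gap: 0.0851
```

```bash
python3 -c "
from pl import *
snap('side','side1')
rows([.6502,-.2615,.055],Rt(94),1)"
```

```text
1 2.1 46.7 0.6 0 -0.1 0;1 2.1 46.8 0.6 0.1 -0.1 0
```

View pics/side1.png

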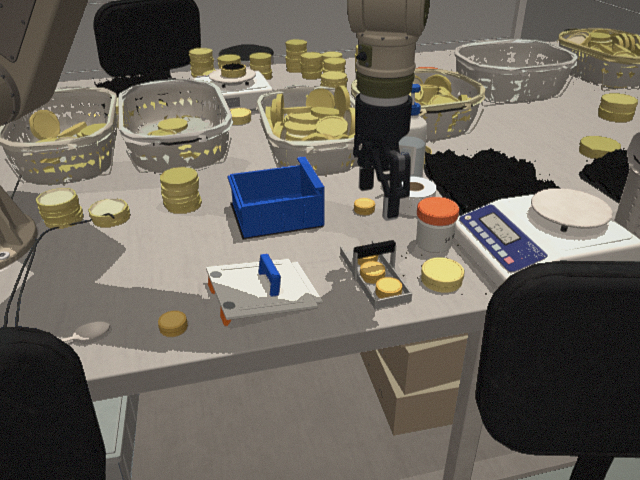

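The tray (side view, px 340–410, 240–305) is still in place, with the gripper above it. I'll descend.

drive_tool --plan "1 2 30 0.6 0 0 0;1 1.5 30 0.5 0 0 0;1 1 25 0 0 0 0;1 0 6 0 0 0 0;1 0 0 0 0 0 0"

```text
clock: 3.02
tcp_pos: [0.6527, -0.2559, 0.063]
orientation: [-0.479, 0.484, 0.519, -0.517]
wrist_force: [-0.8, 0.2, 0.3]
finger_gap: 0.0854
```

```bash
python3 -c "
from pl import *
snap('side','side2')
rows([.6502,-.2615,.055],Rt(94),1)"
```

```text
1 -5.3 8.4 3.2 0.5 0.2 -0.2
```

View pics/side2.png

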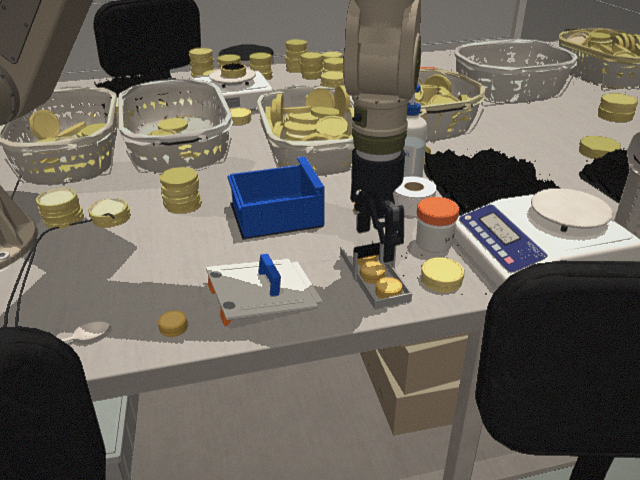

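Fingers straddle the handle (px ~375, 245). I'll make the final correction and close.

drive_tool --plan "1 -4 8 2.5 0.4 0 0;1 0 0 0 0 0 0;0 0 0 0 0 0 0;-1 0 0 0 0 0 0;-1 0 0 0 0 0 0;-1 0 0 0 0 0 0;-1 0 0 0 0 0 0"

```text
clock: 3.95
tcp_pos: [0.6525, -0.2616, 0.0586]
orientation: [-0.479, 0.484, 0.518, -0.518]
wrist_force: [0.8, -0.2, 1.6]
finger_gap: 0.0109
```

drive_tool --plan "-1 0 0 0 0 0 0;-1 0 0 0 0 0 0;-1 0 -10 0 0 0 0;-1 0 -20 0 0 0 0;-1 0 -25 0 0 0 0;-1 0 -25 0 0 0 0;-1 0 0 0 0 0 0"

```text
clock: 4.82
tcp_pos: [0.6495, -0.2596, 0.1378]
orientation: [0.482, -0.481, -0.517, 0.519]
wrist_force: [0.7, -0.7, -3.5]
finger_gap: 0.0106
```

```bash
python3 -c "
from pl import *
snap('side','side3')
s,p,M=st();print(s['wrist_force'],s['finger_gap'],M.round(3))"
```

```text
[-0.30504632  0.4073347  -3.25785308] 0.010508917337500737 [[-0.073 -0.004 -0.997]
 [ 0.997  0.    -0.073]
 [ 0.001 -1.     0.004]]
```

View pics/side3.png

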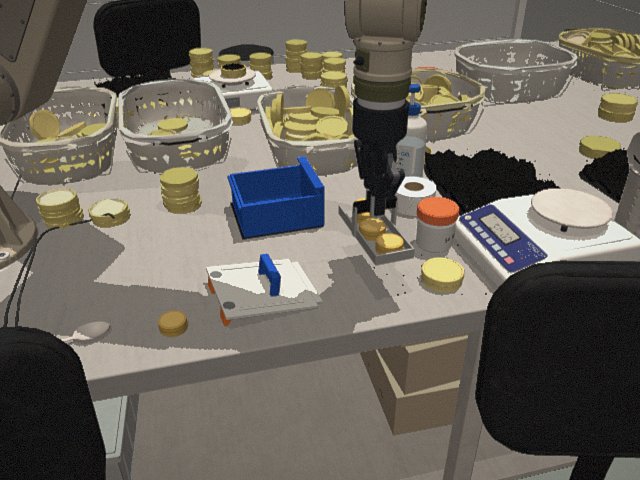

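```bash
cat >> pl.py <<'E'
CO=np.array([.5365,-.031,0]);CY=1.75
def case(x,y,z):
    c,s=np.cos(np.radians(CY)),np.sin(np.radians(CY)); return CO+np.array([c*x-s*y,s*x+c*y,z*1000/1000*1.0])/1000*1.0 if False else CO+np.array([(c*x-s*y)/1000,(s*x+c*y)/1000,z/1000])
def tray_tcp(mx,my,mz,th,off=55):
    """TCP target for mouth at case pt(mm), tilt th, tray x along case +y"""
    t=np.radians(th); dy=75*np.cos(t)-off*np.sin(t); dz=-75*np.sin(t)-off*np.cos(t)
    return case(mx,my-dy,mz-dz),Rt(90+CY,th)
E
python3 -c "
from pl import *
T=tray_tcp(-5,-25,95,8);print(T)
rows(*T,-1,mm=20)"
```

```text
(array([ 0.53430014, -0.12272555,  0.15990273]), array([[-0.03024131,  0.00425014, -0.99953359],
       [ 0.9898062 , -0.13910819, -0.03053851],
       [-0.1391731 , -0.99026807,  0.        ]]))
n 9
-1 16 -2.6 11.6 0 0.3 0.9;-1 15.9 -2.8 11.7 0 0.3 0.9;-1 15.8 -3.1 11.7 0 0.3 0.9;-1 15.7 -3.3 11.8 0 0.3 0.9;-1 15.6 -3.6 11.9 0 0.2 0.9;-1 15.5 -3.8 12 0 0.3 0.9;-1 15.4 -4.1 12 0 0.2 0.9;-1 15.3 -4.3 12.1 0 0.3 0.9
rest -1 15.2 -4.6 12.2 -0.1 0.2 0.8
```

drive_tool --plan "-1 8 -6 6 0 0.3 0;-1 14 -6 12 0 0.3 0;-1 16 -5 13 0 0.3 0;-1 16 -3 13 0 0.3 0;-1 16 -2 13 0 0.3 1;-1 16 -2 13 0 0.3 1;-1 16 -3 12 0 0.3 1;-1 14 -3 10 0 0.2 1"

```text
clock: 5.88
tcp_pos: [0.5388, -0.1394, 0.1568]
orientation: [0.482, -0.503, -0.487, 0.528]
wrist_force: [1.5, 0.3, -3.4]
finger_gap: 0.0108
```

```bash
python3 -c "
from pl import *
T=tray_tcp(-5,-25,90,10)
rows(*T,-1,mm=15)"
```

```text
-1 9.5 -0.7 2 -0.6 0 3.2;-1 9.5 -1.3 2 -0.6 0.1 3.3
```

drive_tool --plan "-1 9.5 -1 2 -0.5 0 3;-1 8 -1 2 -0.5 0 3;-1 0 0 0 0 0 0"

```text
clock: 6.25
tcp_pos: [0.5291, -0.1179, 0.1549]
orientation: [0.45, -0.529, -0.464, 0.549]
wrist_force: [0.2, -0.9, -3.5]
finger_gap: 0.011
```

```bash
python3 -c "
from pl import *
snap('side','side4');snap('top','top4')
rows(*tray_tcp(-5,-25,66,18),-1,mm=10,deg=3)"
```

```text
-1 3.6 4.1 -1.4 -0.2 0.1 2.8;-1 3.8 3.8 -1.4 -0.1 0 2.9;-1 4.1 3.7 -1.4 -0.2 0 2.8
```

View pics/side4.png

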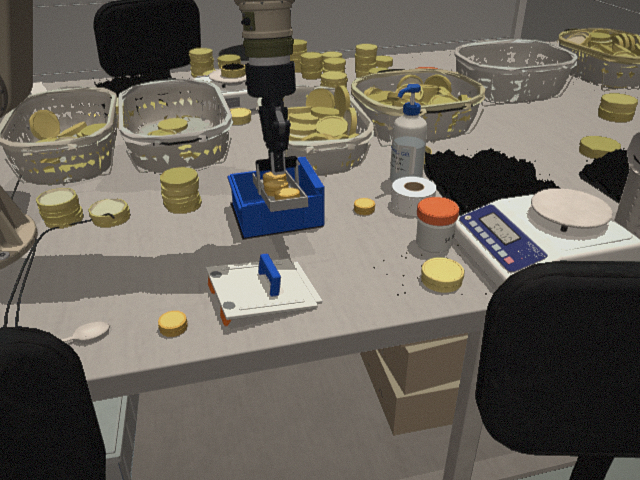

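View pics/top4.png

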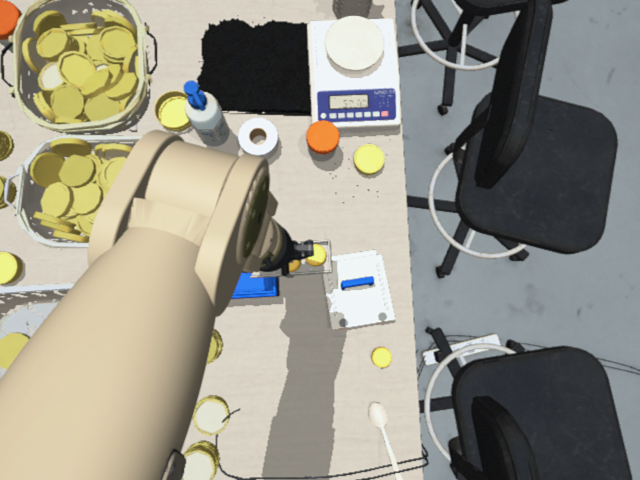

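The tray is over the case's -y wall (side px 255–305, 165–205), with tins still on it. I'll tilt it down.

drive_tool --plan "-1 3.6 4 -1.4 0 0 2.8;-1 3.8 4 -1.4 0 0 2.9;-1 4 4 -1.4 0 0 2.8;-1 0 0 0 0 0 0"

```text
clock: 6.85
tcp_pos: [0.5345, -0.1134, 0.14]
orientation: [0.41, -0.564, -0.421, 0.58]
wrist_force: [0.3, 1.1, -3.8]
finger_gap: 0.0108
```

```bash
python3 -c "
from pl import *
rows(*tray_tcp(-5,-25,55,30),-1,mm=10,deg=3)"
```

```text
-1 3.8 -1.3 0.1 -0.1 0 2.4;-1 3.7 -1.4 0.1 -0.1 0 2.4;-1 3.6 -1.6 0.1 -0.1 0 2.4;-1 3.6 -1.7 0.1 -0.1 0 2.4;-1 3.5 -1.8 0.1 -0.2 0 2.4
```

drive_tool --plan "-1 4 -1.4 0 0 0 2.4;-1 4 -1.5 0 0 0 2.4;-1 4 -1.6 0 0 0 2.4;-1 4 -1.7 0 0 0 2.4;-1 3.5 -1.8 0 0 0 2.4;-1 0 0 0 0 0 0;-1 0 0 0 0 0 0"

```text
clock: 7.72
tcp_pos: [0.5365, -0.097, 0.1411]
orientation: [0.351, -0.606, -0.359, 0.617]
wrist_force: [0.9, -1.1, -2.1]
finger_gap: 0.0107
```

```bash
python3 -c "
from pl import *
snap('side','side5')
rows(*tray_tcp(-5,-25,50,40),-1,mm=10,deg=3)"
```

```text
-1 4.2 -2.2 0.8 -0.2 -0.1 2.6;-1 4.1 -2.4 0.8 -0.2 -0.1 2.5;-1 4 -2.5 0.8 -0.2 -0.1 2.6;-1 3.9 -2.7 0.7 -0.2 -0.1 2.5
```

View pics/side5.png

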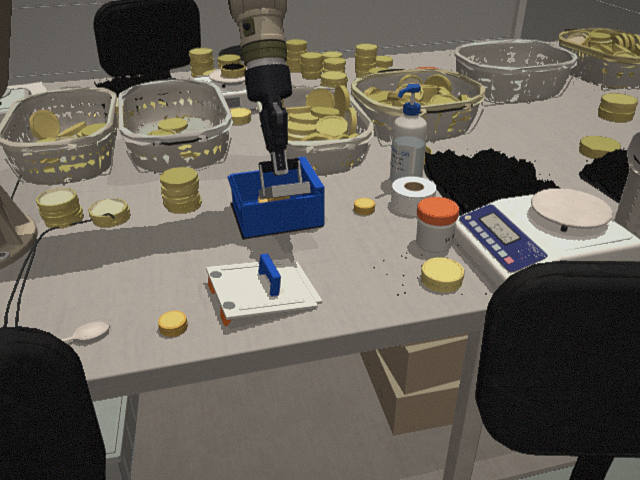

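Wrist load fell to the tray's own 2.1 N, so the tins are out. I'll tilt a bit more to be sure, then lift away.

drive_tool --plan "-1 4 -3.5 0.8 0 0 2.6;-1 4 -3.5 0.8 0 0 2.6;-1 0 -4 0 0 0 2;-1 0 0 0 0 0 0;-1 -3 -20 0 0 0 0;-1 -6 -25 0 0 0 -4;-1 -6 -25 0 0 0 -6;-1 0 0 0 0 0 0"

```text
clock: 8.78
tcp_pos: [0.536, -0.0582, 0.2153]
orientation: [0.368, -0.599, -0.374, 0.605]
wrist_force: [0.6, -0.0, -3.0]
finger_gap: 0.0107
```

```bash
python3 -c "
from pl import *
snap('side','side6')
s,p,M=st(); print(p,s['wrist_force'])
rows([.640,-.262,.15],Rt(94),-1,mm=35,deg=5)"
```

```text
[ 0.53486429 -0.05801245  0.21332638] [-0.31667177 -0.65426604 -2.56867511]
-1 -22.2 21.2 -14.7 -0.2 -0.4 -3.8;-1 -23.6 19.7 -14.5 -0.2 -0.5 -3.8;-1 -25 18.1 -14.2 -0.2 -0.4 -3.8;-1 -26.3 16.5 -14 -0.1 -0.5 -3.8;-1 -27.4 14.7 -13.7 -0.2 -0.4 -3.8;-1 -28.4 13 -13.5 -0.1 -0.5 -3.9;-1 -29.4 11 -13.2 -0.1 -0.4 -3.8
```

View pics/side6.png

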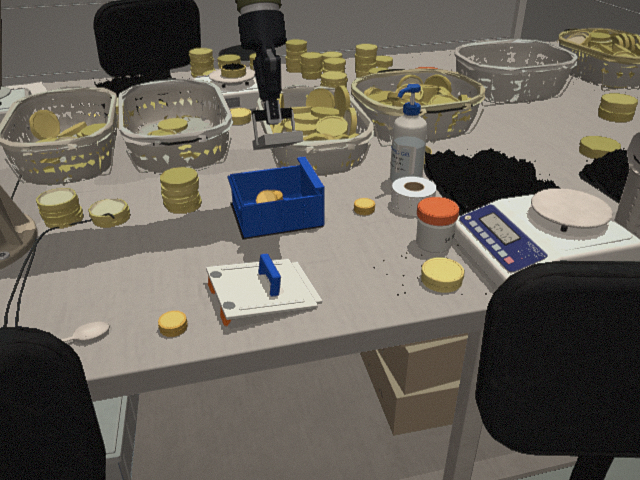

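Tins are visible in the case (side px 268, 198) and the tray is empty. I'll bring the tray back to its spot.

drive_tool --plan "-1 -22 8 -15 0 -0.4 -3.8;-1 -24 8 -15 0 -0.5 -3.8;-1 -25 8 -14 0 -0.4 -3.8;-1 -26 12 -14 0 -0.5 -3.8;-1 -27 15 -14 0 -0.4 -3.8;-1 -28 15 -13 0 -0.5 -3.8;-1 -28 15 -13 0 -0.4 -3.8;-1 0 0 0 0 0 0"

```text
clock: 9.82
tcp_pos: [0.6338, -0.2503, 0.156]
orientation: [0.496, -0.468, -0.507, 0.527]
wrist_force: [-0.6, 0.3, -2.3]
finger_gap: 0.0107
```

```bash
python3 -c "
from pl import *
s,p,M=st(); print(p,M.round(3))
rows([.645,-.2615,.075],Rt(94),-1,mm=25,deg=4)"
```

```text
[ 0.63377209 -0.25030496  0.1559597 ] [[-0.069 -0.048 -0.996]
 [ 0.998  0.006 -0.069]
 [ 0.01  -0.999  0.048]]
-1 -3.2 20.1 -3.6 -0.7 0 0.1;-1 -3.1 20.1 -3.3 -0.7 0 0.2;-1 -3.1 20.1 -3.1 -0.7 0 0.1;-1 -3 20.2 -2.8 -0.6 -0.1 0.2
```

drive_tool --plan "-1 -3 20 -3.5 -0.7 0 0;-1 -3 20 -3.5 -0.7 0 0;-1 -3 20 -3 -0.7 0 0;-1 -3 20 -3 -0.7 0 0;-1 0 6 0 0 0 0;-1 0 0 0 0 0 0"

```text
clock: 10.58
tcp_pos: [0.6393, -0.257, 0.0591]
orientation: [0.487, -0.477, -0.515, 0.52]
wrist_force: [1.7, -1.6, 0.4]
finger_gap: 0.0108
```

```bash
python3 -c "
from pl import *
s,p,M=st(); print(p,M.round(3),s['wrist_force'])
rows([.645,-.2615,.0585],Rt(94),-1,mm=4,deg=4)"
```

```text
[ 0.63933767 -0.2569924   0.05905656] [[-0.071 -0.015 -0.997]
 [ 0.997  0.005 -0.071]
 [ 0.006 -1.     0.014]] [ 1.65951868 -1.5992376   0.41879503]
-1 -2.5 0.2 -2.7 -0.4 0 0.2;-1 -2.4 0.3 -2.6 -0.4 0.1 0.2
```

drive_tool --plan "-1 0 0.5 0 -0.6 0 0.2;-1 0 0.5 0 0 0 0;-0.4 0 0 0 0 0 0;0 0 0 0 0 0 0;0.6 0 0 0 0 0 0;0.6 0 0 0 0 0 0;0.6 0 -10 0 0 0 0;0.6 0 -25 0 0 0 0"

```text
clock: 11.58
tcp_pos: [0.6385, -0.2556, 0.0937]
orientation: [0.484, -0.479, -0.517, 0.518]
wrist_force: [0.2, 0.6, -0.7]
finger_gap: 0.0687
```

drive_tool --plan "0.6 0 -40 0 0 0 0;0.6 0 -40 0 0 0 0;0.6 0 -40 0 0 0 0;0.6 0 0 0 0 0 0"

```text
clock: 12.08
tcp_pos: [0.6402, -0.2566, 0.2227]
orientation: [0.482, -0.482, -0.517, 0.518]
wrist_force: [0.3, 0.3, 0.3]
finger_gap: 0.0686
```

```bash
python3 -c "
from pl import *
snap('side','side7');snap('top','top7')
s,p,M=st(); print(p,s['wrist_force'],s['finger_gap'])
"
```

```text
[ 0.63866738 -0.25577246  0.21835207] [-0.10801956  0.39255029 -0.37807182] 0.06813218308453918
```

View pics/side7.png

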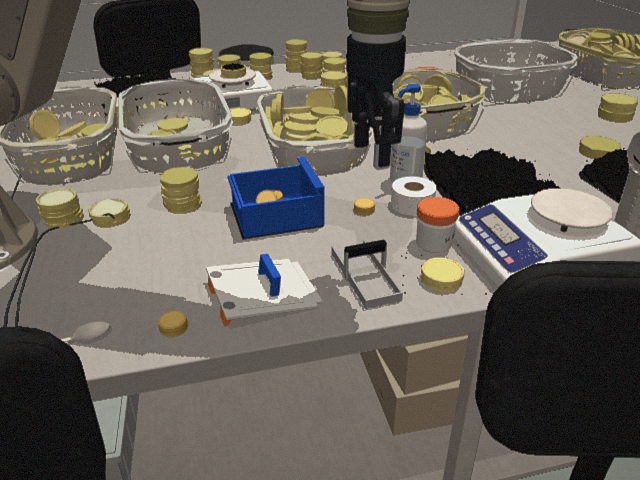

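View pics/top7.png

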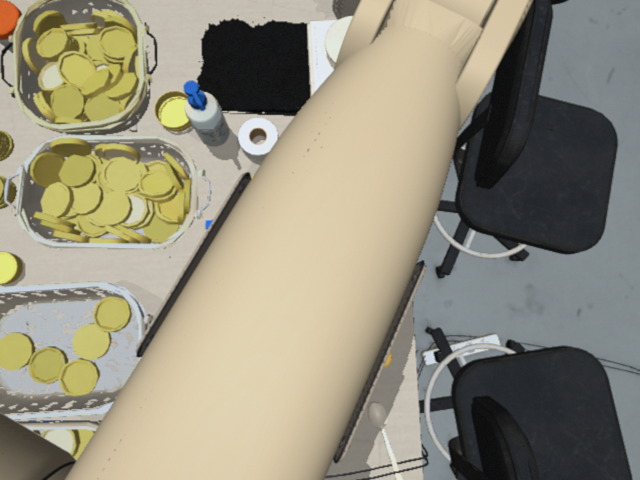

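```bash
python3 -c "
from pl import *
d=np.load('pics/top0.npz');W=world('top',d['d'])
for u,v in((194,90),(205,115),(212,130),(220,140)):print(W[v,u].round(3))
rows([.701,-.0575,.16],Rt(90),.3,mm=55,deg=4)
"
```

```text
[0.818 0.031 0.201]
[0.803 0.027 0.133]
[0.795 0.025 0.082]
[0.796 0.019 0.026]
0.3 48.3 14.6 -19.2 -0.1 1 0;0.3 48.6 14.7 -18.3 -0.1 1 0.1;0.3 48.9 14.6 -17.4 -0.1 1.1 0;0.3 49.3 14.7 -16.5 -0.1 1 0.1
```

drive_tool --plan "0.6 48 14 -19 0 1 0;0.6 48 14 -18 0 1 0;0.6 48 14 -17 0 1 0;0.6 44 12 -15 0 1 0;0.6 0 0 0 0 0 0"

```text
clock: 12.8
tcp_pos: [0.696, -0.06, 0.1538]
orientation: [0.507, -0.495, -0.496, 0.502]
wrist_force: [0.4, -0.8, -0.7]
finger_gap: 0.0684
```

```bash
python3 -c "
from pl import *
snap('side','side8');snap('top','top8')
s,p,M=st(); print(p,s['wrist_force'],s['finger_gap'])
rows([.701,-.0575,.04],Rt(90),.6,mm=30,deg=4)
W=world('side',np.load('pics/side8.npz')['d']);P=np.load('pics/side8.npz')['p']
h=cv2.cvtColor(P,cv2.COLOR_RGB2HSV)
m=(h[...,0]>12)&(h[...,0]<35)&(h[...,1]>110)&(abs(W[...,0]-.70)<.04)&(abs(W[...,1]+.058)<.04)&(W[...,2]>.003)&(W[...,2]<.03)
q=W[m];print(len(q),q.min(0),q.max(0)); t=q[q[:,2]>.012]; print(t.min(0),t.max(0),cv2.minEnclosingCircle((t[:,:2]*1000).astype(np.float32)))
"
```

```text
[ 0.69613124 -0.06322993  0.1552487 ] [0.93483876 0.18130823 0.24682538] 0.06832091710614059
0.6 1.3 28.8 -1.7 -0.3 -0.1 0.1;0.6 1.4 28.8 -1.6 -0.2 -0.1 0.1;0.6 1.4 28.8 -1.5 -0.3 -0.1 0;0.6 1.4 28.8 -1.3 -0.2 -0.1 0.1
283 [ 0.68212891 -0.07971903  0.0030361 ] [ 0.72228558 -0.03691387  0.01813407]
[ 0.68345711 -0.07971903  0.01204157] [ 0.72228558 -0.03691387  0.01813407] ((703.9855346679688, -58.00999069213867), 21.81221580505371)
```

View pics/side8.png

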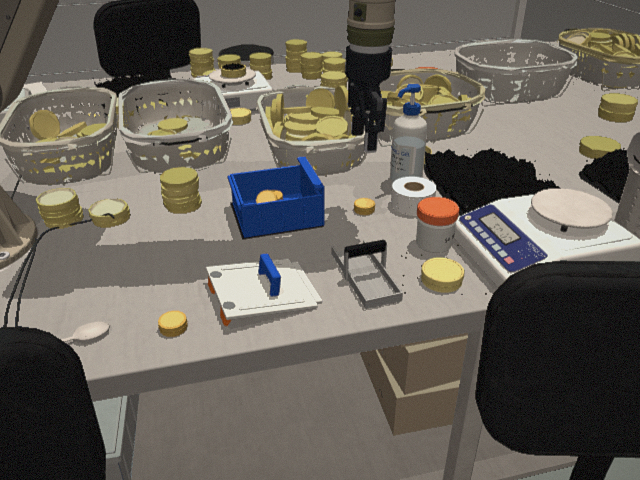

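View pics/top8.png

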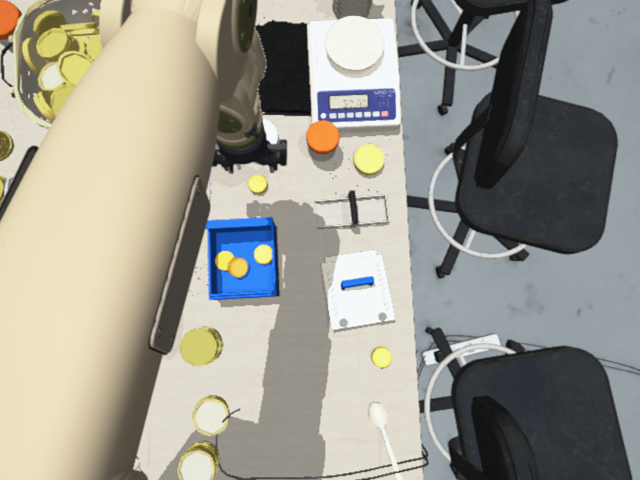

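The top view shows three tins in the case (px 225,260; 238,267; 263,254) and the tray upright and empty. I'll descend on the loose tin at px (258,184).

drive_tool --plan "0.6 1.5 29 -2 -0.3 0 0;0.6 1.5 29 -2 -0.3 0 0;0.6 1.5 29 -1.5 -0.3 0 0;0.6 1 24 -1 0 0 0;0.6 0 0 0 0 0 0"

```text
clock: 13.52
tcp_pos: [0.7005, -0.0664, 0.042]
orientation: [0.505, -0.503, -0.496, 0.495]
wrist_force: [0.0, -0.0, 1.4]
finger_gap: 0.0681
```

```bash
python3 -c "
from pl import *
s,p,M=st(); print(p,s['wrist_force'],s['finger_gap'])
rows([.702,-.0577,.025],Rt(90),.6,mm=30,deg=4)
"
```

```text
[ 0.70046542 -0.06641799  0.04201185] [ 0.00211438 -0.0404872   1.41370543] 0.06808773599168236
0.6 8.7 17 -1.4 0 -1 0.2
```

drive_tool --plan "0.6 8.7 5 -1.4 0 -1 0;0.6 0 11 0 0 0 0;0.6 0 0 0 0 0 0"

```text
clock: 13.9
tcp_pos: [0.7035, -0.0593, 0.0281]
orientation: [-0.5, 0.501, 0.501, -0.499]
wrist_force: [0.9, 0.8, -0.2]
finger_gap: 0.0684
```

```bash
python3 -c "
from pl import *
s,p,M=st(); print(p,s['wrist_force'],s['finger_gap'])
rows([.702,-.0577,.025],Rt(90),.6,mm=30,deg=4)
"
```

```text
[ 0.70351962 -0.05931047  0.02811524] [ 0.8711106   0.76930549 -0.23356265] 0.06840303400079192
0.6 1.6 3.1 1.5 0.2 -0.1 0.1
```

drive_tool --plan "0.6 1.5 2 1 0 0 0;-1 0 0 0 0 0 0;-1 0 0 0 0 0 0;-1 0 0 0 0 0 0;-1 0 0 0 0 0 0;-1 0 -15 0 0 0 0;-1 0 -30 0 0 0 0;-1 0 -30 0 0 0 0" --grip_force 40

```text
clock: 14.9
tcp_pos: [0.7011, -0.0574, 0.1032]
orientation: [0.501, -0.5, -0.5, 0.499]
wrist_force: [0.5, -0.4, -0.3]
finger_gap: 0.0383
```

drive_tool --plan "-1 0 -40 0 0 0 0;-1 0 -20 0 0 0 0;-1 0 0 0 0 0 0"

```text
clock: 15.28
tcp_pos: [0.7029, -0.0579, 0.1716]
orientation: [-0.498, 0.502, 0.502, -0.498]
wrist_force: [0.6, 0.8, -0.8]
finger_gap: 0.038
```

```bash
python3 -c "
from pl import *
snap('side','side9')
s,p,M=st(); print(p,s['wrist_force'],s['finger_gap'])
d=np.load('pics/top8.npz');W=world('top',d['d'])
for u,v in((225,260),(238,267),(263,254)):
  w=np.nanmedian(W[v-2:v+3,u-2:u+3].reshape(-1,3),0); c,s_=np.cos(np.radians(CY)),np.sin(np.radians(CY)); e=(w-CO)*1000; print((c*e[0]+s_*e[1]).round(1),(-s_*e[0]+c*e[1]).round(1),e[2].round(1))
"
```

```text
[ 0.70254263 -0.05788893  0.17056762] [ 0.41905149  0.07149476 -0.33804602] 0.037955397477293526
3.9 39.3 20.5
-13.1 11.4 29.3
11.8 -39.3 21.0
```

View pics/side9.png

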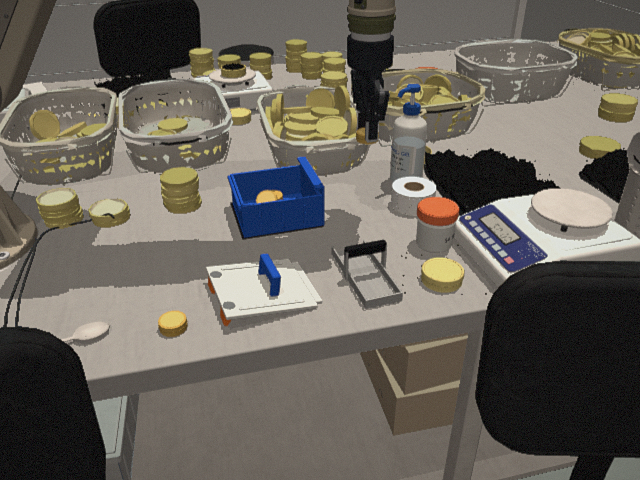

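```bash
python3 -c "
from pl import *
T=case(-40,-18,140);print(T)
rows(T,Rt(90+CY),-1,mm=50,deg=4)
"
```

```text
[ 0.49706835 -0.05021315  0.14      ]
-1 1.5 5.8 41.1 0.1 -0.4 0;-1 1.8 5.9 41.1 0.1 -0.3 0;-1 2 6 41.1 0.1 -0.4 0;-1 2.3 6 41.1 0.1 -0.3 0;-1 2.5 6.2 41.1 0 -0.4 0
```

drive_tool --plan "-1 1.5 4 41 0 -0.4 0;-1 1.8 4 41 0 -0.3 0;-1 2 5 41 0 -0.4 0;-1 2.3 6 41 0 -0.3 0;-1 2 6 38 0 -0.3 0;-1 0 0 0 0 0 0"

```text
clock: 16.08
tcp_pos: [0.489, -0.049, 0.1346]
orientation: [0.495, -0.49, -0.507, 0.508]
wrist_force: [-0.4, 0.4, 0.4]
finger_gap: 0.0379
```

```bash
python3 -c "
from pl import *
rows(case(-40,-18,60),Rt(90+CY),-1,mm=25,deg=4)
"
```

```text
-1 -0.4 18.6 -2.1 -0.1 0 0.1;-1 -0.4 18.6 -2.1 -0.1 0 0;-1 -0.4 18.7 -2.1 -0.1 0 0.1;-1 -0.4 18.6 -2 0 0 0
```

drive_tool --plan "-1 -0.4 19 -3 0 0 0;-1 -0.4 19 -3 0 0 0;-1 -0.4 19 -2 0 0 0;-1 -0.4 12 -1 0 0 0;-1 0 0 0 0 0 0"

```text
clock: 16.7
tcp_pos: [0.5007, -0.0506, 0.0621]
orientation: [0.495, -0.491, -0.507, 0.507]
wrist_force: [-0.3, -0.1, 0.2]
finger_gap: 0.0381
```

```bash
python3 -c "
from pl import *
s,p,M=st(); print(p,s['wrist_force'],s['finger_gap'])
rows(case(-40,-18,54),Rt(90+CY),-1,mm=25,deg=4)
"
```

```text
[ 0.50067969 -0.05055833  0.06209942] [-0.27564037 -0.12507011  0.23617203] 0.03812796505971712
-1 0.4 8.1 3.6 -0.2 -0.1 0.2
```

drive_tool --plan "-1 0.4 8 3.6 0 0 0;-1 0 0 0 0 0 0;0.06 0 0 0 0 0 0;0.06 0 0 0 0 0 0;0.06 0 -15 0 0 0 0;0.06 0 -30 0 0 0 0;0.06 0 -40 0 0 0 0;0.06 0 -40 0 0 0 0"

```text
clock: 17.7
tcp_pos: [0.4967, -0.0505, 0.1845]
orientation: [0.495, -0.49, -0.507, 0.508]
wrist_force: [1.3, -0.8, -0.3]
finger_gap: 0.0452
```

```bash
python3 -c "
from pl import *
s,p,M=st(); print(p,s['wrist_force'],s['finger_gap'])
snap('side','side10')
T=[.336,-.306,.15]
rows(T,Rt(0),.6,mm=50,deg=9)
"
```

```text
[ 0.49669564 -0.0505197   0.1845129 ] [ 1.31001155 -0.78920535 -0.3025523 ] 0.045170374770493925
n 11
0.6 -22.7 3.6 15.6 0 8.3 0;0.6 -24.7 3.6 12.1 0 8.3 0;0.6 -26.2 3.6 8.4 0 8.3 0;0.6 -27.2 3.5 4.5 0 8.4 0;0.6 -27.5 3.6 0.5 0 8.3 0;0.6 -27.3 3.5 -3.5 0 8.4 0;0.6 -26.5 3.6 -7.4 0 8.3 0;0.6 -25.2 3.5 -11.2 0 8.4 0.1
rest 0.6 -23.3 3.6 -14.7 0 8.3 0;0.6 -20.9 3.6 -17.9 0 8.4 0.1;0.6 -18.1 3.7 -20.8 0 8.3 0
```

View pics/side10.png

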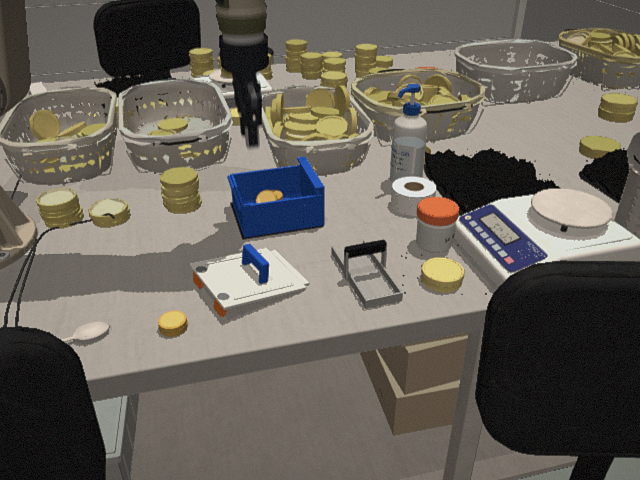

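Released. The lid has been knocked (now side px 195–305, 250–315), and the other loose tin is still at (172,323). Going for that tin next.

```bash
python3 -c "
from pl import *
T=[.336,-.306,.12]
rows(T,Rt(90),.6,mm=45,deg=9)
"
```

```text
0.6 -35.7 9.9 24.5 0 0.2 0;0.6 -35.8 9.9 24.3 0 0.3 0;0.6 -35.9 9.9 24.1 0 0.2 0;0.6 -36 9.9 24 0 0.3 0;0.6 -36.1 9.9 23.8 0.1 0.2 0;0.6 -36.3 9.9 23.7 0 0.3 0.1;0.6 -36.3 9.9 23.5 0.1 0.2 0
```

drive_tool --plan "0.6 -36 3 24 0 0.2 0;0.6 -36 5 24 0 0.2 0;0.6 -36 8 24 0 0.2 0;0.6 -36 8 24 0 0.3 0;0.6 -36 10 24 0 0.3 0;0.6 -36 12 24 0 0.3 0;0.6 -33 14 22 0 0.3 0;0.6 0 0 0 0 0 0"

```text
clock: 18.75
tcp_pos: [0.3399, -0.3137, 0.1401]
orientation: [-0.491, 0.508, 0.503, -0.497]
wrist_force: [-0.2, 0.4, 0.8]
finger_gap: 0.0681
```

```bash
python3 -c "
from pl import *
snap('top','top11');snap('side','side11')
s,p,M=st(); print(p,s['wrist_force'],s['finger_gap'])
W=world('side',np.load('pics/side11.npz')['d']);P=np.load('pics/side11.npz')['p']
h=cv2.cvtColor(P,cv2.COLOR_RGB2HSV)
m=(h[...,0]>12)&(h[...,0]<35)&(h[...,1]>110)&(abs(W[...,0]-.335)<.04)&(abs(W[...,1]+.306)<.04)&(W[...,2]>.003)&(W[...,2]<.03)
q=W[m];print(len(q)); t=q[q[:,2]>.012]; print(t.min(0),t.max(0),cv2.minEnclosingCircle((t[:,:2]*1000).astype(np.float32)))
rows([.336,-.306,.045],Rt(90),.6,mm=25,deg=9)
"
```

```text
[ 0.34126511 -0.31232624  0.14081694] [-1.39877824 -0.3355186  -0.74296954] 0.06816822531544431
582
[ 0.31628982 -0.32737665  0.01200387] [ 0.35548807 -0.28649722  0.01835394] ((336.56939697265625, -305.98236083984375), 21.611459732055664)
0.6 1.9 23.9 1.9 0.3 0.1 -0.2;0.6 1.8 23.9 1.7 0.3 0 -0.1;0.6 1.7 23.9 1.6 0.4 0.1 -0.2;0.6 1.6 24 1.5 0.3 0 -0.1
```

View pics/top11.png

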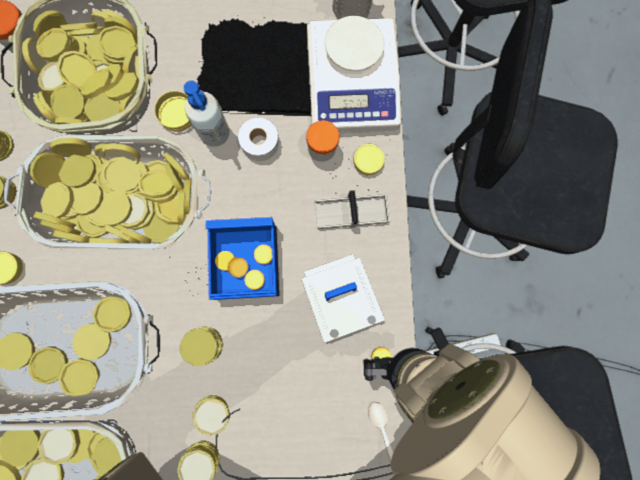

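View pics/side11.png

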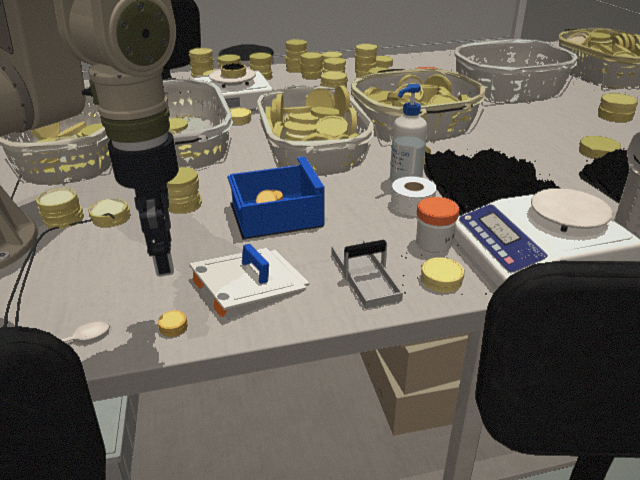

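Four tins are in the case now (px 225,260; 238,267; 263,254; 254,280). The lid is yawed more, with its bar at px (341,292). I'll descend on the last tin.

drive_tool --plan "0.6 2 24 2 0.3 0 0;0.6 2 24 2 0.3 0 0;0.6 1.6 24 1.6 0.3 0 0;0.6 1.6 24 1.5 0 0 0;0.6 0 7 0 0 0 0;0.6 0 0 0 0 0 0"

```text
clock: 19.6
tcp_pos: [0.3425, -0.3032, 0.041]
orientation: [0.488, -0.504, -0.503, 0.504]
wrist_force: [0.6, -0.3, 0.3]
finger_gap: 0.0681
```

```bash
python3 -c "
from pl import *
s,p,M=st(); print(p,s['wrist_force'],s['finger_gap'])
rows([.336,-.306,.026],Rt(90),.6,mm=25,deg=9)
"
```

```text
[ 0.34251866 -0.30324782  0.04097194] [ 0.64028591 -0.27489622  0.28678838] 0.06806983096356511
0.6 -2.4 14.9 6.8 0.8 0.9 -1
```

drive_tool --plan "0.6 -2.5 7 6.5 0.8 0.9 -1;0.6 0 7 0 0 0 0;0.6 0 0 0 0 0 0;0.6 0 0 0 0 0 0"

```text
clock: 20.1
tcp_pos: [0.3372, -0.3077, 0.0282]
orientation: [-0.499, 0.501, 0.5, -0.5]
wrist_force: [1.2, -0.4, 0.4]
finger_gap: 0.0683
```

```bash
python3 -c "
from pl import *
s,p,M=st(); print(p,s['wrist_force'],s['finger_gap'])
rows([.336,-.306,.026],Rt(90),.6,mm=25,deg=9)
"
```

```text
[ 0.33722224 -0.3076578   0.02821387] [ 1.19946667 -0.41024428  0.36954539] 0.06833174404530938
0.6 1.7 2.2 1.2 0.1 -0.1 -0.1
```

drive_tool --plan "0.6 1.5 2 1 0 0 0;-1 0 0 0 0 0 0;-1 0 0 0 0 0 0;-1 0 0 0 0 0 0;-1 0 0 0 0 0 0;-1 0 -15 0 0 0 0;-1 0 -35 0 0 0 0;-1 0 -50 0 0 0 0"

```text
clock: 21.1
tcp_pos: [0.3337, -0.3031, 0.125]
orientation: [0.503, -0.498, -0.5, 0.499]
wrist_force: [0.2, -0.7, -0.8]
finger_gap: 0.0379
```

drive_tool --plan "-1 0 -50 0 0 0 0;-1 0 -10 0 0 0 0;-1 0 0 0 0 0 0"

```text
clock: 21.48
tcp_pos: [0.335, -0.3047, 0.1896]
orientation: [0.501, -0.5, -0.5, 0.499]
wrist_force: [-0.0, 0.4, -0.5]
finger_gap: 0.038
```

```bash
python3 -c "
from pl import *
s,p,M=st(); print(p,s['wrist_force'],s['finger_gap'])
T=case(36,0,150);print(T)
rows(T,Rt(90+CY),-1,mm=50,deg=4)
"
```

```text
[ 0.33497841 -0.30471419  0.18956359] [-0.02622431  0.39151635 -0.45684546] 0.03795141007042508
[ 0.57248321 -0.02990061  0.15      ]
-1 34.4 5 -29.6 0 -0.2 0;-1 34.3 5 -29.8 0 -0.2 0;-1 34.2 5 -29.9 0 -0.2 0;-1 34.1 5 -30 0 -0.2 0;-1 34 5 -30.1 0 -0.3 0;-1 33.8 5 -30.3 0 -0.2 0;-1 33.7 4.9 -30.4 0 -0.3 0;-1 33.5 5 -30.5 0 -0.2 0.1
```

drive_tool --plan "-1 34 2 -30 0 -0.2 0;-1 34 3 -30 0 -0.2 0;-1 34 4 -30 0 -0.2 0;-1 34 4 -30 0 -0.2 0;-1 34 5 -30 0 -0.3 0;-1 34 6 -30 0 -0.2 0;-1 34 6 -29 0 -0.3 0;-1 28 5 -25 0 0 0"

```text
clock: 22.48
tcp_pos: [0.5654, -0.028, 0.1372]
orientation: [0.502, -0.488, -0.502, 0.507]
wrist_force: [0.2, -0.6, -0.7]
finger_gap: 0.038
```

```bash
python3 -c "
from pl import *
rows(case(36,0,62),Rt(90+CY),-1,mm=25,deg=4)
"
```

```text
-1 -0.7 18.7 -2.1 -0.3 -0.2 0.1;-1 -0.7 18.8 -2 -0.3 -0.1 0.1;-1 -0.6 18.8 -2 -0.3 -0.2 0.2;-1 -0.6 18.8 -1.8 -0.2 -0.1 0.1
```

drive_tool --plan "-1 -0.7 10 -2 -0.3 0 0;-1 -0.7 15 -2 -0.3 0 0;-1 -0.6 18 -1 -0.3 0 0;-1 -0.6 16 -1 0 0 0;-1 0 12 0 0 0 0;-1 0 0 0 0 0 0"

```text
clock: 23.22
tcp_pos: [0.5623, -0.029, 0.0519]
orientation: [0.503, -0.486, -0.503, 0.508]
wrist_force: [-0.4, 0.1, -0.5]
finger_gap: 0.0381
```

```bash
python3 -c "
from pl import *
s,p,M=st(); print(p,s['wrist_force'],s['finger_gap'])
rows(case(36,0,54),Rt(90+CY),-1,mm=25,deg=4)
"
```

```text
[ 0.56230118 -0.02900657  0.05194715] [-0.41184831  0.06384957 -0.54869053] 0.03810542438188948
-1 -1.1 -2.3 -10.1 -1.2 -0.6 0.7
```

drive_tool --plan "-1 -1 0 -10 -1 0 0.5;-1 0 0 -2 0 0 0;0.06 0 0 0 0 0 0;0.06 0 0 0 0 0 0;0.06 0 -15 0 0 0 0;0.06 0 -30 0 0 0 0;0.06 0 -50 0 0 0 0;0.06 0 -55 0 0 0 0"

```text
clock: 24.22
tcp_pos: [0.5736, -0.03, 0.2062]
orientation: [0.498, -0.492, -0.504, 0.506]
wrist_force: [1.1, -0.7, 0.8]
finger_gap: 0.0451
```

```bash
python3 -c "
from pl import *
s,p,M=st(); print(p,s['wrist_force'],s['finger_gap'])
rows([.47,-.33,.2],Rt(22),.3,mm=50,deg=9)
"
```

```text
[ 0.57359849 -0.03002027  0.2062373 ] [ 1.1254482  -0.66862016  0.82578652] 0.045125923835573636
0.3 -37.2 0.8 13.7 -0.1 8.6 0;0.3 -38.9 0.7 8 -0.1 8.7 0;0.3 -39.6 0.7 2 0 8.6 0;0.3 -39.5 0.7 -3.9 -0.1 8.7 0;0.3 -38.4 0.7 -9.8 0 8.6 0;0.3 -36.5 0.8 -15.5 -0.1 8.7 0;0.3 -33.8 0.8 -20.8 0 8.6 0;0.3 -30.3 0.8 -25.7 -0.1 8.7 -0.1
```

drive_tool --plan "0.3 -37 0 14 0 8.6 0;0.3 -39 0 8 0 8.6 0;0.3 -40 0 2 0 8.6 0;0.3 -39 0 -4 0 8.6 0;0.3 -38 0 -10 0 8.6 0;0.3 -36 0 -15 0 8.6 0;0.3 -34 0 -21 0 8.6 0;0.3 -30 0 -25 0 8.6 0"

```text
clock: 25.22
tcp_pos: [0.469, -0.3345, 0.2247]
orientation: [-0.693, 0.699, 0.131, -0.121]
wrist_force: [0.3, 0.3, 0.3]
finger_gap: 0.0554
```

```bash
cat > meas.py <<'E'
from fit import *
def lid(tag,roi=([.36,-.40,.002],[.62,-.10,.075])):
    for n,W,H in cloud(tag,0):
        b=(H[:,0]>100)&(H[:,0]<128)&(H[:,1]>100)
        T=sel(W,roi[0],roi[1])&b&(W[:,2]>.03)
        if T.sum()<30: print(n,'no bar',T.sum()); continue
        zt=np.percentile(W[T][:,2],97); T2=T&(W[:,2]>zt-.006)
        print(n,'bartop',rect(W[T2]),zt,'n',T2.sum())
        wht=(H[:,1]<40)&(H[:,2]>150)&sel(W,roi[0],[roi[1][0],roi[1][1],.045])
        c=np.median(W[T2],0); Q=W[wht&(np.hypot(W[:,0]-c[0],W[:,1]-c[1])<.11)]
        for _ in range(6):
            Am=np.c_[Q[:,:2],np.ones(len(Q))]; co=np.linalg.lstsq(Am,Q[:,2],rcond=None)[0]; r=Q[:,2]-Am@co; Q=Q[abs(r)<.003]
        print('  plane',co,'slope deg',np.degrees(np.arctan(np.hypot(*co[:2]))),'uphill dir',np.degrees(np.arctan2(co[1],co[0])),len(Q),rect(Q))
E
python3 -c "
from pl import *; import meas
snap('top','top12');snap('side','side12')
s,p,M=st(); print(p)
meas.lid('12')
"
```

```text
[ 0.46847363 -0.33680737  0.22458127]
top bartop ((470.6816711425781, -224.35650634765625), (12.5891695022583, 64.7497329711914), 18.297704696655273) 0.05358037237472379 n 202
  plane [-0.14448543 -0.04687098  0.07240165] slope deg 8.63707654741754 uphill dir -162.02696979754708 3920 ((479.2850341796875, -225.78805541992188), (186.7189483642578, 172.083984375), 18.782960891723633)
side bartop ((538.6656494140625, -181.04541015625), (159.82101440429688, 166.0778350830078), 87.9265365600586) 0.05298998729888438 n 250
  plane [-0.14700989 -0.04911395  0.07318405] slope deg 8.810568408054506 uphill dir -161.52624540996806 3515 ((474.3997497558594, -224.05404663085938), (179.3553466796875, 132.41123962402344), 18.460973739624023)
```

View pics/top12.png

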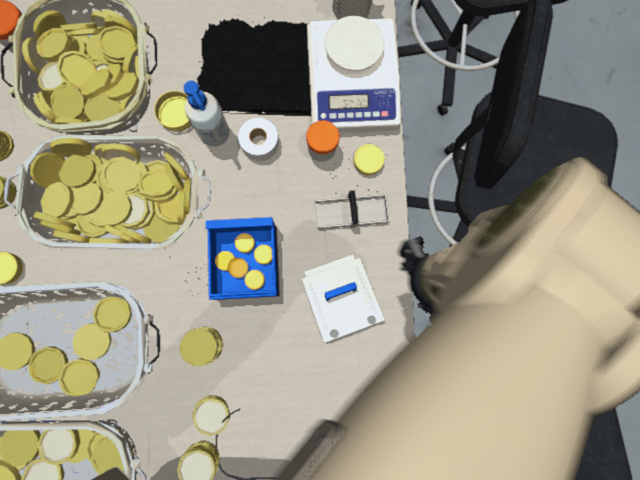

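View pics/side12.png

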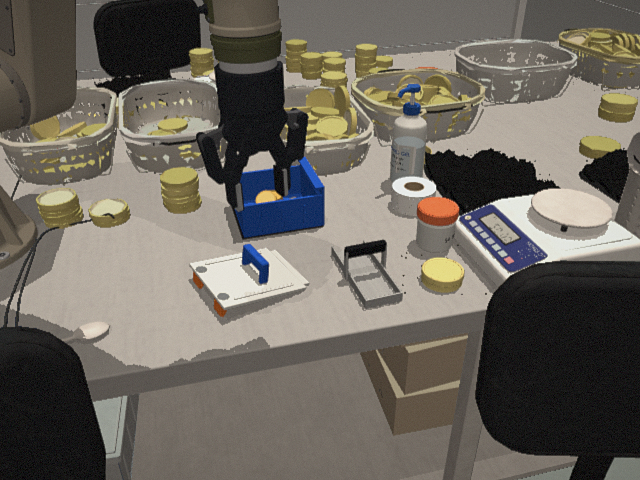

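```bash
python3 -c "
from pl import *
d=np.load('pics/top12.npz');W=world('top',d['d'])[235:295,215:275];e=(W-CO)*1000
print(np.nanmax(np.where((abs(e[...,0])<55)&(abs(e[...,1])<52),e[...,2],0)))
M=Rt(18.2,8.7); bc=np.array([.4695,-.2247,.0430]); print(M.round(3))
rows(bc-M[:,1]*.104,M,.4,mm=45,deg=5)
"
```

```text
41.640462480225274
[[ 0.939 -0.144 -0.312]
 [ 0.309 -0.047  0.95 ]
 [-0.151 -0.988  0.   ]]
0.4 13.7 19.5 26.3 0.2 0.6 2.4;0.4 14.3 19 26.3 0.2 0.5 2.3;0.4 14.8 18.6 26.4 0.2 0.6 2.4;0.4 15.3 18 26.5 0.3 0.5 2.3
```

drive_tool --plan "0.4 14 19 26 0.2 0.6 2.4;0.4 14 19 26 0.2 0.5 2.4;0.4 15 18 26 0.2 0.6 2.4;0.4 15 18 26 0.2 0.5 2.4;0.4 0 0 0 0 0 0"

```text
clock: 25.95
tcp_pos: [0.486, -0.2183, 0.1502]
orientation: [-0.685, 0.707, 0.058, -0.166]
wrist_force: [-0.4, -0.3, -0.1]
finger_gap: 0.0598
```

```bash
python3 -c "
from pl import *
M=Rt(18.2,8.7); bc=np.array([.4695,-.2247,.0430])
snap('side','side13')
rows(bc-M[:,1]*.02,M,.4,mm=25,deg=5)
"
```

```text
0.4 -0.2 22.4 0.3 0.1 0 0;0.4 -0.3 22.5 0.3 0.1 0 0;0.4 -0.2 22.4 0.3 0.1 0 -0.1;0.4 -0.3 22.5 0.2 0.2 0 0
```

View pics/side13.png

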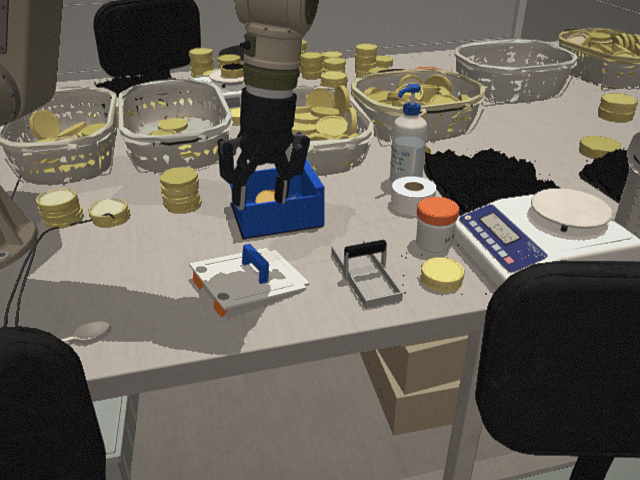

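The lid hasn't moved (bar at side px 256,263) and the gripper is aligned above it. Descending.

drive_tool --plan "0.4 0 22 0 0 0 0;0.4 0 22 0 0 0 0;0.4 0 22 0 0 0 0;0.4 0 18 0 0 0 0;0.4 0 0 0 0 0 0"

```text
clock: 26.62
tcp_pos: [0.4784, -0.2304, 0.0742]
orientation: [-0.681, 0.711, 0.062, -0.16]
wrist_force: [-0.3, 0.1, -0.3]
finger_gap: 0.0596
```

```bash
python3 -c "
from pl import *
M=Rt(18.2,8.7); bc=np.array([.4695,-.2247,.0430])
print(monitor.get_state()['wrist_force'])
rows(bc-M[:,1]*.005,M,.4,mm=25,deg=5)
"
```

```text
[-0.25228801  0.13645842 -0.26741712]
0.4 -1 13.3 4.4 0.6 -0.1 0.2;0.4 -1 13.4 4.2 0.5 0 0.3
```

drive_tool --plan "0.4 -1 13 4 0.6 0 0.2;0.4 -1 11 4 0.5 0 0.2;0.4 0 0 0 0 0 0;0.4 0 0 0 0 0 0"

```text
clock: 27.12
tcp_pos: [0.472, -0.2263, 0.052]
orientation: [-0.687, 0.706, 0.059, -0.162]
wrist_force: [0.4, -0.5, 1.1]
finger_gap: 0.0596
```

```bash
python3 -c "
from pl import *
M=Rt(18.2,8.7); bc=np.array([.4695,-.2247,.0430])
print(monitor.get_state()['wrist_force'])
rows(bc-M[:,1]*.005,M,.4,mm=25,deg=5)
"
```

```text
[ 0.42262327 -0.45019495  1.0593994 ]
0.4 -0.5 4.2 2.3 0.2 -0.2 0.3
```

drive_tool --plan "0.4 -0.5 4 2 0.2 0 0.3;0.4 0 0 0 0 0 0;-1 0 0 0 0 0 0;-1 0 0 0 0 0 0;-1 0 0 0 0 0 0;-1 0 0 0 0 0 0;-1 0 0 0 0 0 0;-1 0 0 0 0 0 0" --grip_force 70

```text
clock: 28.12
tcp_pos: [0.471, -0.2247, 0.0486]
orientation: [-0.688, 0.705, 0.058, -0.164]
wrist_force: [0.4, 0.5, 0.2]
finger_gap: 0.0125
```

```bash
python3 -c "
from pl import *
s,p,M=st();print(p,M.round(3),s['wrist_force'],s['finger_gap'])
"
```

```text
[ 0.47097045 -0.22470592  0.04864442] [[ 0.94  -0.144 -0.31 ]
 [ 0.306 -0.047  0.951]
 [-0.151 -0.988 -0.001]] [0.42317123 0.52422035 0.20106705] 0.012475809730523748
```

drive_tool --plan "-1 0 -10 0 0 0 0;-1 0 -20 0 0 0 0;-1 0 -30 0 0 0 0;-1 0 -40 0 0 0 0;-1 0 -20 0 0 0 0;-1 0 0 0 0 0 0"

```text
clock: 28.88
tcp_pos: [0.4886, -0.2184, 0.1726]
orientation: [-0.688, 0.705, 0.057, -0.164]
wrist_force: [0.4, -0.2, -1.1]
finger_gap: 0.0125
```

```bash
python3 -c "
from pl import *; import meas
snap('side','side14');snap('top','top14')
s,p,M=st();print(p,M.round(3),s['wrist_force'],s['finger_gap'])
"
```

```text
[ 0.48739348 -0.217946    0.17059573] [[ 0.94  -0.147 -0.309]
 [ 0.306 -0.045  0.951]
 [-0.154 -0.988  0.003]] [-0.16967314 -1.22736148 -1.19989529] 0.012730376245964698
```

View pics/side14.png

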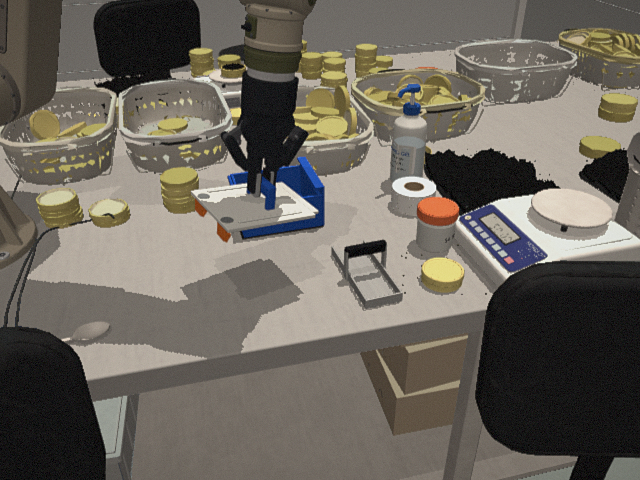

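The lid is held (bar at side px 268,195) and clear of the table.

```bash
cat >> pl.py <<'E'
def lid_tcp(tx,ty,tz,th,off=35.5,yaw=None,fx=69):
    t=np.radians(th); dx=fx*np.cos(t)-off*np.sin(t); dz=-fx*np.sin(t)-off*np.cos(t)
    return case(tx-dx,ty,tz-dz),Rt(CY if yaw is None else yaw,th)
E
python3 -c "
from pl import *
T=lid_tcp(25,0,115,12.5);print(T[0])
rows(*T,-1,mm=35,deg=5)
"
```

```text
[ 0.50183536 -0.0320591   0.16459284]
-1 11.9 -0.8 28.7 0.5 2.7 0.6;-1 10.5 -0.6 29.3 0.5 2.7 0.6;-1 9.1 -0.5 29.7 0.5 2.7 0.6;-1 7.7 -0.3 30.1 0.5 2.6 0.6;-1 6.4 -0.1 30.4 0.4 2.7 0.6;-1 4.9 0.1 30.7 0.5 2.6 0.6
```

drive_tool --plan "-1 12 -2 28 0.5 2.7 0.6;-1 11 -2 29 0.5 2.7 0.6;-1 9 -2 30 0.5 2.7 0.6;-1 8 -1 30 0.5 2.6 0.6;-1 6 -1 30 0.4 2.6 0.6;-1 5 0 30 0.4 2.6 0.6;-1 0 0 0 0 0 0"

```text
clock: 29.85
tcp_pos: [0.4986, -0.028, 0.1603]
orientation: [0.703, -0.702, 0.076, 0.091]
wrist_force: [-0.4, 0.2, -2.2]
finger_gap: 0.0131
```

```bash
python3 -c "
from pl import *
T=lid_tcp(40,0,90,12.5);print(T[0])
print(st()[1])
rows(*T,-1,mm=12,deg=5)
"
```

```text
[ 0.51682836 -0.03160102  0.13959284]
[ 0.49863784 -0.02798913  0.1603179 ]
-1 7.5 5.3 -1.3 -0.1 -0.2 -0.4;-1 7.4 5.3 -1.4 -0.1 -0.2 -0.3;-1 7.5 5.4 -1.4 -0.1 -0.1 -0.4
```

drive_tool --plan "-1 7 4 -1.5 0 0 -0.3;-1 7 4 -1.5 0 0 -0.3;-1 7 5 -1.5 0 0 -0.3;-1 0 0 0 0 0 0;-1 0 0 0 0 0 0"

```text
clock: 30.48
tcp_pos: [0.5164, -0.0352, 0.1396]
orientation: [0.703, -0.702, 0.072, 0.085]
wrist_force: [0.7, -0.1, -1.7]
finger_gap: 0.0127
```

```bash
cat > tip.py <<'E'
from pl import *
def tip(off=35.5,fx=69):
    s,p,M=st(); w=p+M@np.array([fx,off,0])/1000; e=(w-CO)*1000
    c,s_=np.cos(np.radians(CY)),np.sin(np.radians(CY))
    print('tip case',(c*e[0]+s_*e[1]).round(1),(-s_*e[0]+c*e[1]).round(1),e[2].round(1),'tilt',np.degrees(np.arcsin(-M[2,0])).round(2),'roll',np.degrees(M[2,2]).round(2),'yaw',np.degrees(np.arctan2(M[1,0],M[0,0])).round(2),'F',s['wrist_force'].round(1),'gap',round(s['finger_gap'],4))
E
python3 -c "
from tip import *
tip()
snap('side','side15');snap('top','top15')
P=np.load('pics/side15.npz')['p']; cv2.imwrite('pics/side15z.png',cv2.resize(P[130:260,190:370],None,fx=4,fy=4)[:,:,::-1])
tip()
"
```

```text
tip case 39.3 -4.2 89.8 tilt 12.75 roll 0.19 yaw 1.03 F [ 0.7 -0.1 -1.7] gap 0.0127
tip case 39.3 -4.0 89.9 tilt 12.74 roll 0.19 yaw 1.05 F [ 0.6 -0.3 -1.1] gap 0.0131
```

View pics/side15z.png

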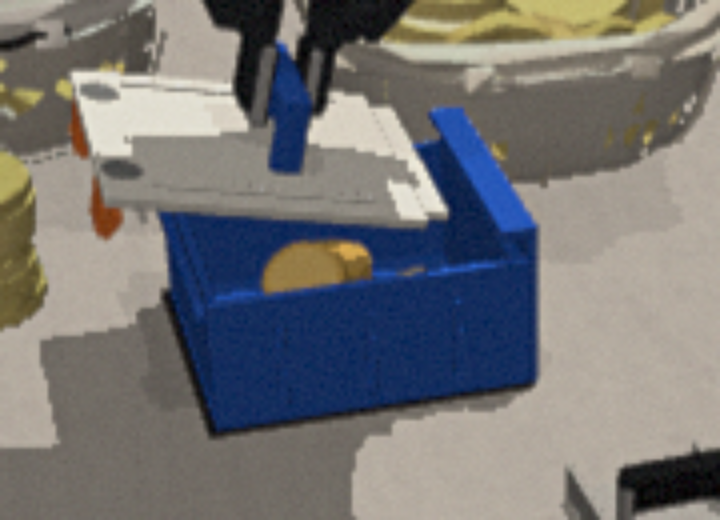

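View pics/top15.png

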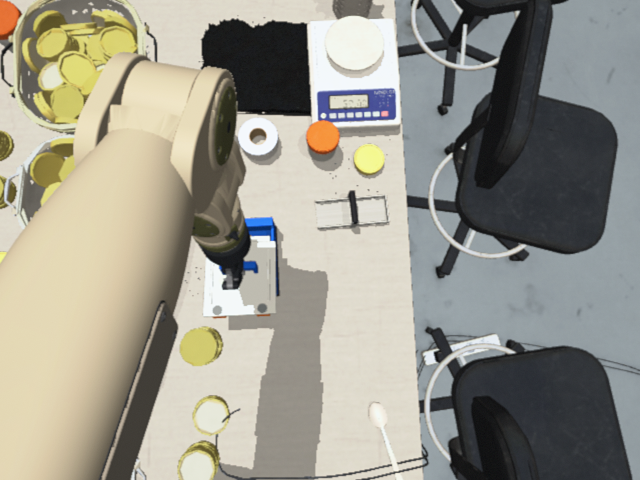

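```bash
cat > chk.py <<'E'
from pl import *
def chk(tag,off=38.):
    s,p,M=st(); L=np.c_[M[:,0],M[:,2],-M[:,1]]
    for n in('side','top'):
        d=np.load(f'pics/{n}{tag}.npz');W=world(n,d['d']);H=cv2.cvtColor(d['p'],cv2.COLOR_RGB2HSV)
        E=(W-p)@L*1000+[0,0,off]
        m=(H[...,1]<50)&(H[...,2]>90)&(abs(E[...,0])<90)&(abs(E[...,1])<75)&(abs(E[...,2]-6)<9)
        q=E[m]; A=np.c_[q[:,:2],np.ones(len(q))]; 
        for _ in range(4):
            co=np.linalg.lstsq(A,q[:,2],rcond=None)[0]; k=abs(q[:,2]-A@co)<2.5; q=q[k];A=A[k]
        print(n,len(q),'plane in lid frame: dz/dx deg %.2f dz/dy deg %.2f z0 %.1f'%(np.degrees(co[0]),np.degrees(co[1]),co[2]),'x',np.percentile(q[:,0],[.5,99.5]).round(1),'y',np.percentile(q[:,1],[.5,99.5]).round(1))
E
python3 -c "
from chk import *
chk('15')"
```

```text
side 2229 plane in lid frame: dz/dx deg -0.18 dz/dy deg 0.10 z0 4.4 x [-81.8  67.3] y [-67.5  62.7]
top 3439 plane in lid frame: dz/dx deg 0.01 dz/dy deg -0.06 z0 4.4 x [-81.7  66.7] y [-64.4  64.5]
```

```bash
python3 -c "
from pl import *
rows(*lid_tcp(46,0,71,12.5),-1,mm=7,deg=5)
"
```

```text
-1 3.5 5.8 1.1 -0.1 -0.2 -0.1;-1 3.5 5.8 1.2 -0.1 -0.2 -0.1;-1 3.5 5.7 1.1 -0.1 -0.3 0
```

drive_tool --plan "-1 3.5 6 1.3 0 -0.3 0;-1 3.5 6 1.3 0 -0.3 0;-1 3 5.5 1 0 -0.2 0;-1 0 0 0 0 0 0;-1 0 0 0 0 0 0"

```text
clock: 31.2
tcp_pos: [0.5226, -0.0306, 0.1192]
orientation: [0.704, -0.702, 0.067, 0.09]
wrist_force: [0.3, -0.6, -1.1]
finger_gap: 0.0127
```

```bash
python3 -c "
from tip import *
tip(); rows(*lid_tcp(53,0,70.5,12.5),-1,mm=4,deg=5)
"
```

```text
tip case 45.6 1.3 69.4 tilt 12.73 roll 0.38 yaw 1.97 F [ 0.3 -0.6 -1.1] gap 0.0127
-1 3.4 -1.2 -0.4 -0.2 0.1 -0.1;-1 3.5 -1.3 -0.5 -0.1 0.1 -0.1
```

drive_tool --plan "-1 4 -1.3 -0.5 -0.2 0 0;-1 4 -1.3 -0.5 0 0 0;-1 0 0 0 0 0 0"

```text
clock: 31.58
tcp_pos: [0.532, -0.0315, 0.1205]
orientation: [-0.702, 0.703, -0.066, -0.09]
wrist_force: [0.3, -0.1, -1.3]
finger_gap: 0.0127
```

```bash
python3 -c "
from tip import *
tip(); rows(*lid_tcp(62,0,70.5,12.5),-1,mm=4,deg=5)
"
```

```text
tip case 55.0 -0.0 70.8 tilt 12.66 roll 0.15 yaw 1.96 F [ 0.3 -0.1 -1.3] gap 0.0127
-1 3.4 -0.5 0.2 -0.1 0.1 -0.1;-1 3.3 -0.6 0.1 0 0.1 -0.1
```

drive_tool --plan "-1 3.5 -0.5 0 0 0 0;-1 3.5 -0.6 0 0 0 0;-1 0 0 0 0 0 0;-1 0 0 0 0 0 0"

```text
clock: 32.08
tcp_pos: [0.5397, -0.0313, 0.12]
orientation: [-0.702, 0.703, -0.066, -0.09]
wrist_force: [0.4, -0.4, -1.4]
finger_gap: 0.0128
```

```bash
python3 -c "
from tip import *
snap('side','side16');snap('top','top16')
P=np.load('pics/side16.npz')['p']; cv2.imwrite('pics/side16z.png',cv2.resize(P[130:260,190:370],None,fx=4,fy=4)[:,:,::-1])
tip(); rows(*lid_tcp(68,0,70,12.5),-1,mm=4,deg=5)
"
```

```text
tip case 62.6 -0.0 70.3 tilt 12.66 roll 0.15 yaw 1.95 F [-0.1 -0.3 -2. ] gap 0.0125
-1 2.6 -0.3 0.2 -0.1 0.1 -0.1;-1 2.6 -0.4 0.1 0 0.1 -0.1
```

View pics/side16z.png

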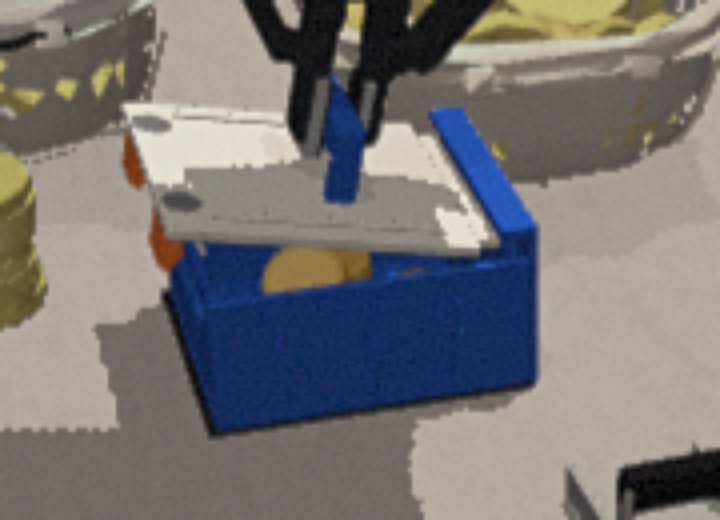

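The lip edge is at the ledge's front (zoomed px 490,245) and no contact force shows. Sliding in.

drive_tool --plan "-1 2.6 -0.4 0 0 0 0;-1 2.6 -0.4 0 0 0 0;-1 0 0 0 0 0 0"

```text
clock: 32.55
tcp_pos: [0.5452, -0.0311, 0.1197]
orientation: [-0.702, 0.703, -0.066, -0.09]
wrist_force: [0.2, -0.0, -0.9]
finger_gap: 0.013
```

```bash
python3 -c "
from tip import *
tip(); rows(*lid_tcp(69.5,0,69.7,12.5),-1,mm=4,deg=5)
"
```

```text
tip case 68.2 -0.0 70.0 tilt 12.66 roll 0.15 yaw 1.95 F [ 0.2 -0.  -0.9] gap 0.013
-1 1.2 0.2 0.3 -0.1 0.2 -0.2
```

```bash
python3 -c "
from tip import *
rows(*lid_tcp(69,0,68.8,8.5),-1,n=4); rows(*lid_tcp(69,0,68.3,6),-1,n=6)
"
```

```text
-1 -0.3 1.5 0.1 0 0 -1;-1 -0.4 1.5 0.1 0 0.1 -1.1;-1 -0.4 1.5 0.1 -0.1 0 -1;-1 -0.4 1.5 0 0 0.1 -1.1
-1 -0.4 1.6 0.1 0 0 -1.1;-1 -0.5 1.6 0 0 0 -1.1;-1 -0.5 1.6 0.1 0 0 -1.1;-1 -0.5 1.6 0 0 0.1 -1.1;-1 -0.5 1.6 0.1 -0.1 0 -1.1;-1 -0.6 1.5 0 0 0.1 -1.2
```

drive_tool --plan "-1 -0.4 1.5 0 0 0 -1;-1 -0.4 1.5 0 0 0 -1;-1 -0.4 1.5 0 0 0 -1;-1 -0.4 1.5 0 0 0 -1;-1 0 0 0 0 0 0"

```text
clock: 33.17
tcp_pos: [0.5416, -0.0311, 0.1138]
orientation: [0.705, -0.705, 0.04, 0.064]
wrist_force: [-0.8, 0.5, -1.1]
finger_gap: 0.0127
```

```bash
python3 -c "
from tip import *
tip(); rows(*lid_tcp(69,0,68.3,6),-1,n=3)
"
```

```text
tip case 68.1 0.1 68.6 tilt 8.4 roll 0.15 yaw 1.94 F [-0.8  0.5 -1.1] gap 0.0127
-1 -0.2 1 0.1 0 0.1 -0.8;-1 -0.2 1 0.1 -0.1 0 -0.8;-1 -0.2 1.1 0 0 0.1 -0.8
```

drive_tool --plan "-1 -0.2 1.1 0 0 0 -0.8;-1 -0.2 1.1 0 0 0 -0.8;-1 -0.2 1.1 0 0 0 -0.8;-1 0 0 0 0 0 0"

```text
clock: 33.67
tcp_pos: [0.5404, -0.0311, 0.1107]
orientation: [0.706, -0.706, 0.024, 0.048]
wrist_force: [-0.5, 0.0, -0.0]
finger_gap: 0.0128
```

```bash
python3 -c "
from tip import *
tip(); rows(*lid_tcp(69,0,68,5),-1,n=2)
"
```

```text
tip case 68.9 0.1 68.3 tilt 5.83 roll 0.15 yaw 1.93 F [-0.5  0.  -0. ] gap 0.0128
-1 -0.2 0.7 0.1 -0.1 0.1 -0.4;-1 -0.2 0.6 0.1 0 0.1 -0.4
```

drive_tool --plan "-1 -0.2 0.7 0 0 0 -0.4;-1 0 0 0 0 0 0;-1 0 0 0 0 0 0"

```text
clock: 34.05
tcp_pos: [0.5398, -0.0312, 0.1103]
orientation: [0.706, -0.706, 0.022, 0.045]
wrist_force: [-0.4, 0.1, 0.2]
finger_gap: 0.0123
```

```bash
python3 -c "
from tip import *
from chk import *
snap('side','side17');snap('top','top17')
P=np.load('pics/side17.npz')['p']; cv2.imwrite('pics/side17z.png',cv2.resize(P[130:260,190:370],None,fx=4,fy=4)[:,:,::-1])
tip();chk('17')
"
```

```text
tip case 68.7 -0.0 68.4 tilt 5.44 roll 0.13 yaw 1.92 F [-0.6  0.6  0.6] gap 0.0129
side 2217 plane in lid frame: dz/dx deg -0.30 dz/dy deg 0.02 z0 4.7 x [-82.   62.9] y [-67.6  62.9]
top 2801 plane in lid frame: dz/dx deg -0.04 dz/dy deg -0.16 z0 4.6 x [-81.6  59.5] y [-64.4  63.5]
```

View pics/side17z.png

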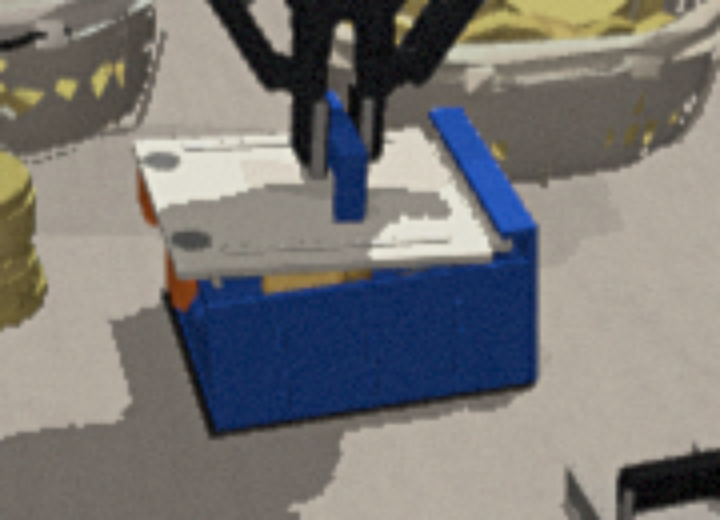

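The lip is under the ledge (zoomed px 500,245) and the tabs are at the clip ledge. I'll release and rise.

drive_tool --plan "-0.5 0 0 0 0 0 0;-0.4 0 0 0 0 0 0;-0.2 0 0 0 0 0 0;-0.2 0 0 0 0 0 0;-0.2 0 -15 0 0 0 0;-0.2 0 -25 0 0 0 0;-0.2 0 -25 0 0 0 0;-0.2 0 0 0 0 0 0"

```text
clock: 35.15
tcp_pos: [0.5478, -0.0312, 0.1797]
orientation: [0.706, -0.706, 0.02, 0.044]
wrist_force: [0.7, 0.3, -0.3]
finger_gap: 0.034
```

```bash
python3 -c "
from tip import *
snap('side','side18');snap('top','top18')
P=np.load('pics/side18.npz')['p']; cv2.imwrite('pics/side18z.png',cv2.resize(P[130:260,190:370],None,fx=4,fy=4)[:,:,::-1])
s,p,M=st();print(p,s['wrist_force'],s['finger_gap'])
print(case(-71,40,86),case(-71,-40,86))
# pads in lid measured
for n in('side','top'):
    d=np.load(f'pics/{n}18.npz');W=world(n,d['d']);e=(W-CO)*1000;c,s_=np.cos(np.radians(CY)),np.sin(np.radians(CY))
    X=c*e[...,0]+s_*e[...,1];Y=-s_*e[...,0]+c*e[...,1];Z=e[...,2]
    H=cv2.cvtColor(d['p'],cv2.COLOR_RGB2HSV)
    m=(H[...,1]<50)&(H[...,2]>150)&(abs(X)<90)&(abs(Y)<70)&(Z>65)&(Z<95)
    q=np.c_[X[m],Y[m],Z[m]]
    A=np.c_[q[:,:2],np.ones(len(q))]
    for _ in range(4):
        co=np.linalg.lstsq(A,q[:,2],rcond=None)[0]; k=abs(q[:,2]-A@co)<2.5; q=q[k];A=A[k]
    print(n,len(q),co,np.degrees(co[:2]),np.percentile(q[:,0],[.5,99.5]),np.percentile(q[:,1],[.5,99.5]), 'z at pads',co@[-71,40,1],co@[-71,-40,1])
"
```

```text
[ 0.54631535 -0.03095588  0.17732536] [ 0.02619318 -0.07940973  0.24895732] 0.03411287406837602
[0.46431157 0.00681311 0.086     ] [ 0.46675466 -0.07314958  0.086     ]
side 1258 [-9.86298419e-02 -1.73326703e-04  7.71370862e+01] [-5.65107367 -0.00993089] [-80.87562681  59.2113806 ] [-65.7235481   63.67325304] z at pads 84.13287185662477 84.14673799282485
top 3054 [-9.56192947e-02 -2.35611497e-04  7.69998519e+01] [-5.47858202 -0.01349954] [-81.16758485  59.31004075] [-64.68027199  63.20638166] z at pads 83.77939736006041 83.79824627980334
```

View pics/side18z.png

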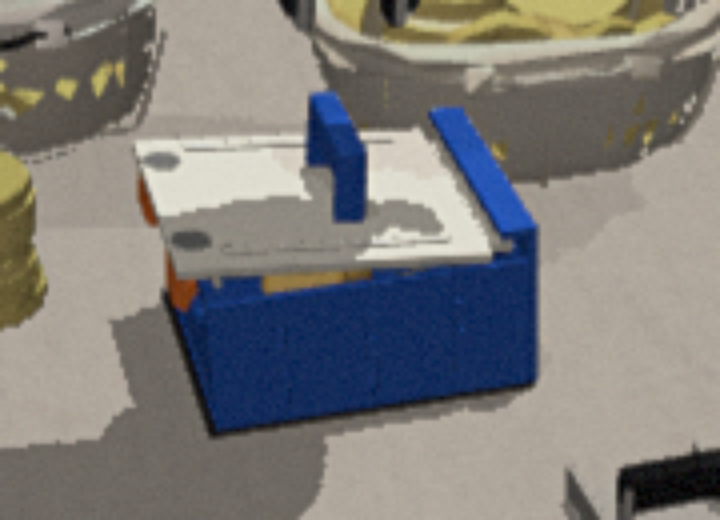

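```bash
python3 -c "
from tip import *
rows(case(-71,40,140),Rt(CY),-1,mm=45,deg=3)
"
```

```text
-1 -25.6 15 13.5 -0.1 0.1 -1.8;-1 -26.1 14.1 13.4 0 0 -1.8;-1 -26.5 13.4 13.4 -0.1 0.1 -1.9
```

drive_tool --plan "-1 -26 3 13.5 0 0 -1.8;-1 -26 6 13.5 0 0 -1.8;-1 -26 15 13.5 0 0 -1.8;-1 0 15 0 0 0 0;-1 0 0 0 0 0 0"

```text
clock: 35.88
tcp_pos: [0.4596, 0.0086, 0.1375]
orientation: [0.709, -0.705, -0.009, 0.014]
wrist_force: [0.3, 1.1, 0.3]
finger_gap: 0.0001
```

```bash
python3 -c "
from tip import *
s,p,M=st();print(p,s['wrist_force'],s['finger_gap'])
rows(case(-71,40,116),Rt(CY),-1,mm=10,deg=3)
"
```

```text
[0.45957077 0.00855653 0.13750784] [0.33012495 1.08227433 0.26311206] 0.00013716509089528787
-1 1.6 7.2 -0.7 -0.1 0 -0.1;-1 1.6 7.1 -0.6 -0.1 0.1 -0.1;-1 1.6 7.2 -0.7 -0.1 0 -0.2
```

drive_tool --plan "-1 1.6 7 -0.7 0 0 0;-1 1.6 7 -0.7 0 0 0;-1 1.6 7 -0.7 0 0 0;-1 0 5 0 0 0 0;-1 0 0 0 0 0 0"

```text
clock: 36.5
tcp_pos: [0.466, 0.006, 0.1097]
orientation: [0.709, -0.705, -0.009, 0.014]
wrist_force: [-0.3, -0.4, -0.0]
finger_gap: -0.0004
```

```bash
python3 -c "
from tip import *
s,p,M=st();print(p,s['wrist_force'],s['finger_gap'])
print(case(-71,40,107))
"
```

```text
[0.46596015 0.00599786 0.10968626] [-0.30706728 -0.42426657 -0.01563602] -0.00038757089858768555
[0.46431157 0.00681311 0.107     ]
```

drive_tool --plan "-1 0 2 0 0 0 0;-1 0 2 0 0 0 0;-1 0 2 0 0 0 0"

```text
clock: 36.88
tcp_pos: [0.4664, 0.0063, 0.1048]
orientation: [0.709, -0.705, -0.01, 0.014]
wrist_force: [-1.3, 1.4, 7.1]
finger_gap: 0.0
```

drive_tool --plan "-1 0 2 0 0 0 0;-1 0 2 0 0 0 0"

```text
clock: 37.12
tcp_pos: [0.4663, 0.0066, 0.1031]
orientation: [0.709, -0.705, -0.01, 0.013]
wrist_force: [-5.1, 1.0, 12.3]
finger_gap: 0.0002
```

drive_tool --plan "-1 0 2 0 0 0 0;-1 0 2 0 0 0 0"

```text
clock: 37.38
tcp_pos: [0.4662, 0.0065, 0.1019]
orientation: [0.708, -0.706, -0.011, 0.013]
wrist_force: [-5.3, 0.3, 14.0]
finger_gap: 0.0001
```

drive_tool --plan "-1 0 3 0 0 0 0;-1 0 3 0 0 0 0"

```text
clock: 37.62
tcp_pos: [0.466, 0.0062, 0.0986]
orientation: [0.708, -0.706, -0.011, 0.012]
wrist_force: [-5.2, 0.7, 14.3]
finger_gap: -0.0001
```

drive_tool --plan "-1 0 3 0 0 0 0;-1 0 3 0 0 0 0"

```text
clock: 37.88
tcp_pos: [0.4656, 0.0061, 0.0952]
orientation: [0.707, -0.707, -0.012, 0.012]
wrist_force: [-4.4, 1.1, 12.0]
finger_gap: -0.0
```

drive_tool --plan "-1 0 3 0 0 0 0;-1 0 3 0 0 0 0"

```text
clock: 38.12
tcp_pos: [0.466, 0.0059, 0.0928]
orientation: [-0.707, 0.707, 0.013, -0.011]
wrist_force: [-9.3, 0.7, 31.9]
finger_gap: -0.0002
```

drive_tool --plan "-1 0 3 0 0 0 0;-1 0 3 0 0 0 0"

```text
clock: 38.38
tcp_pos: [0.4659, 0.0059, 0.0929]
orientation: [-0.706, 0.708, 0.014, -0.01]
wrist_force: [-10.2, 1.1, 28.7]
finger_gap: -0.0003
```

Force peaked near 14 N and dropped, then the lid hit hard at TCP z 0.093, as expected. I'll rise, check, and press the right mark too.

drive_tool --plan "-1 0 -8 0 0 0 0;-1 0 -12 0 0 0 0;-1 0 -10 0 0 0 0;-1 0 0 0 0 0 0"

```text
clock: 38.88
tcp_pos: [0.4665, 0.0059, 0.1258]
orientation: [-0.706, 0.708, 0.015, -0.009]
wrist_force: [0.5, 0.1, -1.2]
finger_gap: -0.0001
```

```bash
cat > lidpl.py <<'E'
from pl import *
def lp(t):
  for n in('side','top'):
    snap(n,n+t)
    d=np.load(f'pics/{n}{t}.npz');W=world(n,d['d']);e=(W-CO)*1000;c,s_=np.cos(np.radians(CY)),np.sin(np.radians(CY))
    X=c*e[...,0]+s_*e[...,1];Y=-s_*e[...,0]+c*e[...,1];Z=e[...,2]
    H=cv2.cvtColor(d['p'],cv2.COLOR_RGB2HSV)
    m=(H[...,1]<50)&(H[...,2]>150)&(abs(X)<90)&(abs(Y)<70)&(Z>60)&(Z<95)
    q=np.c_[X[m],Y[m],Z[m]]
    A=np.c_[q[:,:2],np.ones(len(q))]
    for _ in range(4):
        co=np.linalg.lstsq(A,q[:,2],rcond=None)[0]; k=abs(q[:,2]-A@co)<2.5; q=q[k];A=A[k]
    print(n,len(q),'slopes',np.degrees(co[:2]).round(2),'x',np.percentile(q[:,0],[.5,99.5]),'y',np.percentile(q[:,1],[.5,99.5]), 'z at pads',co@[-71,40,1],co@[-71,-40,1])
  P=np.load(f'pics/side{t}.npz')['p']; cv2.imwrite(f'pics/side{t}z.png',cv2.resize(P[130:260,190:370],None,fx=4,fy=4)[:,:,::-1])
E
python3 -c "
from lidpl import *
lp('19')
rows(case(-71,-40,122),Rt(CY),-1,mm=30,deg=3)
"
```

```text
side 1897 slopes [-0.09  0.02] x [-80.41654992  57.19978561] y [-66.92588135  63.39412986] z at pads 70.72559695169629 70.70057975327563
top 3594 slopes [-0.04  0.06] x [-80.38150472  60.50760924] y [-65.03408217  63.60487044] z at pads 70.47331475879048 70.393718775506
-1 -0.6 1 -26.4 0 0.1 0.1;-1 -0.6 1 -26.4 0.1 0.1 0.1;-1 -0.5 0.9 -26.4 0 0 0.2
```

View pics/side19z.png

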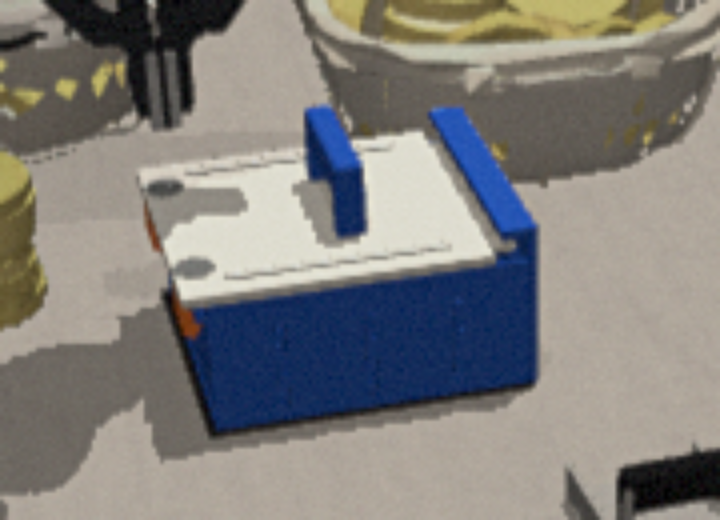

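The lid is flat and level, with both front corners down to about 71 mm. I'll press the right mark as well to confirm.

drive_tool --plan "-1 -0.5 0 -26.5 0 0 0;-1 -0.5 0 -26.5 0 0 0;-1 -0.5 1 -26.5 0 0 0;-1 0 10 0 0 0 0;-1 0 10 0 0 0 0;-1 0 0 0 0 0 0"

```text
clock: 39.72
tcp_pos: [0.465, -0.0736, 0.0993]
orientation: [0.707, -0.707, -0.013, 0.012]
wrist_force: [-0.8, -0.3, -0.0]
finger_gap: -0.0002
```

drive_tool --plan "-1 0 3 0 0 0 0;-1 0 3 0 0 0 0"

```text
clock: 39.98
tcp_pos: [0.4649, -0.0725, 0.093]
orientation: [0.707, -0.707, -0.014, 0.013]
wrist_force: [0.0, -0.1, 8.0]
finger_gap: 0.0002
```

drive_tool --plan "-1 0 2.5 0 0 0 0;-1 0 2.5 0 0 0 0"

```text
clock: 40.22
tcp_pos: [0.4651, -0.0724, 0.0928]
orientation: [-0.706, 0.708, 0.015, -0.013]
wrist_force: [-9.6, 2.3, 25.9]
finger_gap: 0.0004
```

drive_tool --plan "-1 0 -8 0 0 0 0;-1 0 -25 0 0 0 0;-1 0 -40 0 0 0 0;-1 0 -40 10 0 0 0;-1 -30 -20 -30 0 0 0;-1 -30 0 -40 0 0 0;-1 -30 0 -40 0 0 0;-1 0 0 0 0 0 0"

```text
clock: 41.22
tcp_pos: [0.3791, -0.1775, 0.2331]
orientation: [-0.705, 0.709, 0.019, -0.013]
wrist_force: [0.2, -0.1, -0.4]
finger_gap: -0.0
```

```bash
python3 -c "
from lidpl import *
lp('20'); s=monitor.get_state(); print(s['clock'],s['wrist_force'])
"
```

```text
side 2053 slopes [-0.11 -0.08] x [-80.55266221  57.85098029] y [-66.33206587  62.61563519] z at pads 70.63396365784311 70.73915125478831
top 4065 slopes [-0.01 -0.04] x [-80.65275998  60.11165067] y [-64.78105562  63.99741221] z at pads 70.37784133436385 70.4389135718554
41.325 [0.14533445 0.5900845  0.25098118]
```

View pics/side20.png

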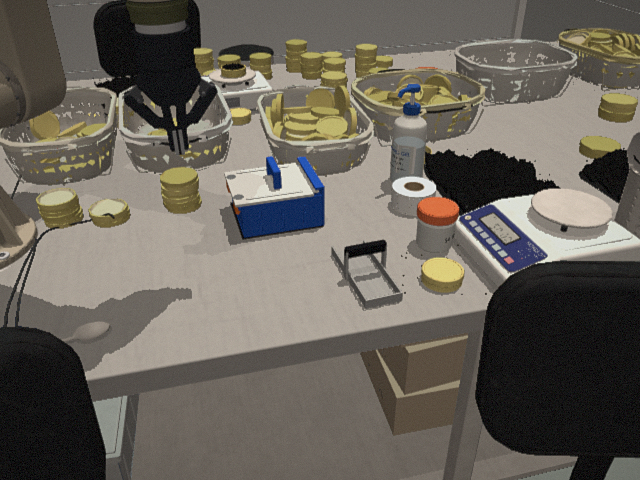

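View pics/top20.png

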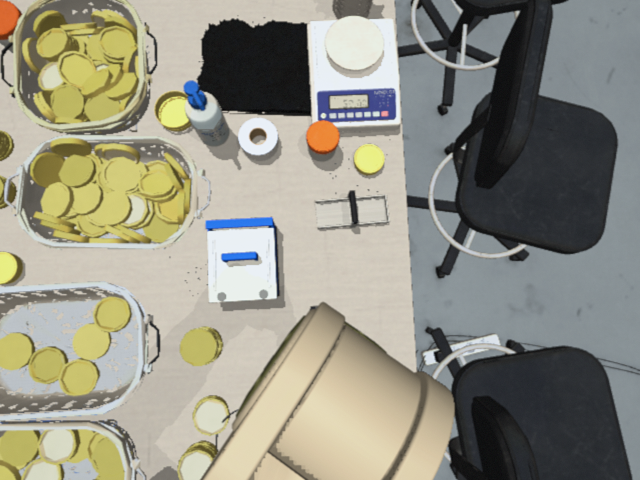

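View pics/side20z.png

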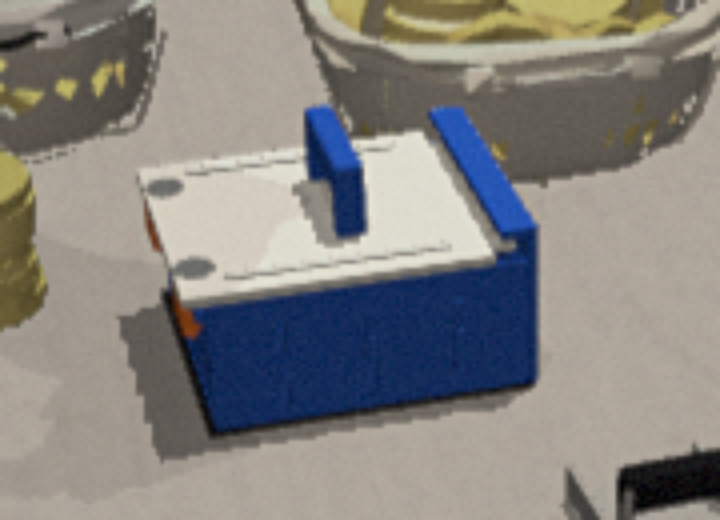

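The lid is closed and level, staying flat with nothing pressing on it. The tray is upright and empty, and the jar, roll and large tin haven't moved. Handing in.

```bash
python3 -c "
from h import *
print(job.hand_in())"
```

```text
the job is handed in; nothing more can be done
None
```

The blue case is packed and closed, and the job is handed in; it took about 41 s of the 192 s.

- **Tins:** I tipped the three tins off the tray into the case and picked up the two loose ones by hand. A top picture taken before closing shows all five inside.
- **Tray:** It stands empty and upright, close to where it started.
- **Lid:** It was knocked aside partway through, so I measured it again before gripping it. I hooked the lip under the back ledge at about 12.5 degrees, swung the lid down, and pressed the left grey mark. The force rose to about 14 N, dropped to 12 N, then came up hard against the rim. I also pressed the right mark, which was already hard down.
- **Last checks:** With the arm clear, the lid is level within about 0.1 degree and both front corners are 70–71 mm above the table (closed is 71). The jar, label roll and large gold tin look unmoved in the pictures.

The tabs' joint readings were not available to me. That both have caught is judged from the force drop and from the lid staying flat with nothing pressing on it. No check failed.

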